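# Pack and lock the film tins in the sprung travelling case

## Task

Stand every small film tin flat on the brass tray of the iron case, each centred in a ring of its own in the two rows of three small rings, keeping the middle ring clear. Then take the tamper and press squarely on the middle ring until the tray is fully home and level, stand the tamper back upright on its cork mat, and with the blade key turn the slotted cam clockwise until it seats, hanging the key back upright in the middle of its stand; never turn the cam while the tray is up, and leave everything else on the bench alone.

Things in the scene. Friction and masses are not known exactly. Their poses are not given: they have to be found in the camera images.
- tin0_mid (a point): Small round plain metal film tin standing flat, diameter 60 mm, height 35 mm, about 90 g; this point is its centre, half-way up (17.5 mm above its underside), z along its axis. To be loaded. Only some of tin0 to tin4 are there on a given day (None if absent).
- tin1_mid (a point): Small round plain metal film tin standing flat, diameter 60 mm, height 35 mm, about 90 g; this point is its centre, half-way up (17.5 mm above its underside), z along its axis. To be loaded. Only some of tin0 to tin4 are there on a given day (None if absent).
- tin2_mid (a point): Small round plain metal film tin standing flat, diameter 60 mm, height 35 mm, about 90 g; this point is its centre, half-way up (17.5 mm above its underside), z along its axis. To be loaded. Only some of tin0 to tin4 are there on a given day (None if absent).
- tin3_mid (a point): Small round plain metal film tin standing flat, diameter 60 mm, height 35 mm, about 90 g; this point is its centre, half-way up (17.5 mm above its underside), z along its axis. To be loaded. Only some of tin0 to tin4 are there on a given day (None if absent).
- tin4_mid (a point): Small round plain metal film tin standing flat, diameter 60 mm, height 35 mm, about 90 g; this point is its centre, half-way up (17.5 mm above its underside), z along its axis. To be loaded. Only some of tin0 to tin4 are there on a given day (None if absent).
- spot0 (a point): Centre of a scribed ring 65 mm across on the top face of the brass tray: row nearer the robot (-x side), left (+y) end (sides as seen with the case unturned; it may be turned a little). Six rings in two rows of three: rows 150 mm apart along the tray's x, 85 mm pitch along its y; the point lies on the tray's face and moves with the tray.
- spot1 (a point): Centre of a scribed ring 65 mm across on the top face of the brass tray: row nearer the robot, middle (sides as seen with the case unturned; it may be turned a little). Six rings in two rows of three: rows 150 mm apart along the tray's x, 85 mm pitch along its y; the point lies on the tray's face and moves with the tray.
- spot2 (a point): Centre of a scribed ring 65 mm across on the top face of the brass tray: row nearer the robot, right (-y) end (sides as seen with the case unturned; it may be turned a little). Six rings in two rows of three: rows 150 mm apart along the tray's x, 85 mm pitch along its y; the point lies on the tray's face and moves with the tray.
- spot3 (a point): Centre of a scribed ring 65 mm across on the top face of the brass tray: far row (+x side), left end (sides as seen with the case unturned; it may be turned a little). Six rings in two rows of three: rows 150 mm apart along the tray's x, 85 mm pitch along its y; the point lies on the tray's face and moves with the tray.
- spot4 (a point): Centre of a scribed ring 65 mm across on the top face of the brass tray: far row, middle (sides as seen with the case unturned; it may be turned a little). Six rings in two rows of three: rows 150 mm apart along the tray's x, 85 mm pitch along its y; the point lies on the tray's face and moves with the tray.
- spot5 (a point): Centre of a scribed ring 65 mm across on the top face of the brass tray: far row, right end (sides as seen with the case unturned; it may be turned a little). Six rings in two rows of three: rows 150 mm apart along the tray's x, 85 mm pitch along its y; the point lies on the tray's face and moves with the tray.
- pad (a point): Centre of the scribed ring 84 mm across in the middle of the tray, on its top face, where the tamper presses (x, y along the tray's sides, z up). The brass tray is a plate 252 x 272 mm inside an open iron case 270 x 290 mm that is fixed to the bench; its face stands 65 mm above the bench when up and 50 mm, flush with the case's rim, when down. It can also rock a few degrees on its springs if loaded or pressed off-centre.
- tray (a joint): How far the sprung tray is pressed down, m: 0 up, 0.015 bottomed. Its guides are stiff: it takes about 12 to 16 N to press it home (less at the start of the stroke), it stays where it is left, and the weight of the tins alone does not move it.
- slot (a point): Slotted steel cam head on the case's right-hand (-y) ledge, 180 mm from the tray's centre: the point is the centre of the slot's floor, on the vertical turning axis, 56 mm above the bench. x lies along the slot. The slot is 8 mm wide, 50 mm long, open at its ends, 13 mm deep. A flat tongue sticks out 60 mm from the axis in line with the slot, just below its floor; when seated it points over the edge of the tray.
- cam (a joint): Angle of the cam, rad, growing clockwise seen from above: 0 open; 1.571 is its stop, seated and locked. It starts at 0.1 to 0.35 and needs about 0.1 N m; it stays where it is left.
- tamper_grip (a point): Tamper standing upright on its mat, about 450 g: centre of its square walnut grip, 32 x 32 mm (faces along this frame's x and y), 54 mm tall, z up. Below it a stem 20 mm across and a round flat brass foot 70 mm across and 14 mm thick, whose underside is 79 mm below this point. The tamper is 106 mm tall.
- mat_top (a point): Centre of the top face of the tamper's round cork mat, 110 mm across, 6 mm thick, fixed to the bench.
- key_grip (a point): Blade key hanging upright in its stand, about 220 g: centre of its walnut grip, 60 mm long (along this frame's x), 22 mm thick (along y), 44 mm tall, z up the shaft. The lower edge of its flat steel blade is 104 mm below this point: blade 36 mm wide (along x), 5 mm thick (along y), 22 mm tall. A round collar 52 mm across has its underside 48 mm above the blade's lower edge.
- stand_top (a point): Key's wooden stand, fixed to the bench: two blocks 70 mm long (x), 26 mm thick and 58 mm tall with a 16 mm gap between them along this frame's x, open at both ends. The point is midway between them at the height of their tops; the blade hangs in the gap and the collar rests on the tops, so that the blade's lower edge is then 48 mm below this point.
- flange0: Brass spool flange lying flat, 124 mm across, hub 26 mm tall; origin at its underside. Bystander: leave it alone.
- flange1: Brass spool flange lying flat, 124 mm across, hub 26 mm tall; origin at its underside. Bystander: leave it alone.
- chimney: Squat amber glass lamp chimney standing, 92 mm across, 125 mm tall; origin at its underside. Bystander: leave it alone.
- crank: Crank lying with its walnut handle up: arm 130 mm along its x, handle 83 mm tall at the far end; origin at its underside. Bystander: leave it alone.

How it is judged:
On the way, in this order (a step that is already met when the one before it is completed fails the run):
1. every tin stands flat in a ring of its own on the tray, within 12 mm of its centre ((horizontal distance between tin0_mid and spot0 below 0.012 m or horizontal distance between tin0_mid and spot1 below 0.012 m or horizontal distance between tin0_mid and spot2 below 0.012 m or horizontal distance between tin0_mid and spot3 below 0.012 m or horizontal distance between tin0_mid and spot4 below 0.012 m or horizontal distance between tin0_mid and spot5 below 0.012 m) and z of tin0_mid in the frame of pad between 0.01 and 0.025 m and angle between each of tin0_mid, tin1_mid, tin2_mid, tin3_mid, tin4_mid's own z axis and vertical below 0.12 rad and (horizontal distance between tin1_mid and spot0 below 0.012 m or horizontal distance between tin1_mid and spot1 below 0.012 m or horizontal distance between tin1_mid and spot2 below 0.012 m or horizontal distance between tin1_mid and spot3 below 0.012 m or horizontal distance between tin1_mid and spot4 below 0.012 m or horizontal distance between tin1_mid and spot5 below 0.012 m) and z of tin1_mid in the frame of pad between 0.01 and 0.025 m and (horizontal distance between tin2_mid and spot0 below 0.012 m or horizontal distance between tin2_mid and spot1 below 0.012 m or horizontal distance between tin2_mid and spot2 below 0.012 m or horizontal distance between tin2_mid and spot3 below 0.012 m or horizontal distance between tin2_mid and spot4 below 0.012 m or horizontal distance between tin2_mid and spot5 below 0.012 m) and z of tin2_mid in the frame of pad between 0.01 and 0.025 m and (horizontal distance between tin3_mid and spot0 below 0.012 m or horizontal distance between tin3_mid and spot1 below 0.012 m or horizontal distance between tin3_mid and spot2 below 0.012 m or horizontal distance between tin3_mid and spot3 below 0.012 m or horizontal distance between tin3_mid and spot4 below 0.012 m or horizontal distance between tin3_mid and spot5 below 0.012 m) and z of tin3_mid in the frame of pad between 0.01 and 0.025 m and (horizontal distance between tin4_mid and spot0 below 0.012 m or horizontal distance between tin4_mid and spot1 below 0.012 m or horizontal distance between tin4_mid and spot2 below 0.012 m or horizontal distance between tin4_mid and spot3 below 0.012 m or horizontal distance between tin4_mid and spot4 below 0.012 m or horizontal distance between tin4_mid and spot5 below 0.012 m) and z of tin4_mid in the frame of pad between 0.01 and 0.025 m), for 0.2 s.
2. the tamper presses on the middle of the tray (within 15 mm), upright, with the tray bottomed and level (value of joint tray above 0.0135 m and angle between pad's own z axis and vertical below 0.045 rad and contact force between tamper and plate above 2 N and horizontal distance between tamper_grip and pad below 0.015 m and angle between tamper_grip's own z axis and vertical below 0.08 rad), for 0.2 s.
3. the key turns the cam until it seats, with the tray down (value of joint tray above 0.0135 m and angle between pad's own z axis and vertical below 0.045 rad and value of joint cam above 1.48 rad and contact force between key and cam above 0.1 N), for 0.1 s.
At the end, for the whole second after the job is handed in: Each tin flat on the tray within 12 mm of a small ring's centre; tray down 13.5 of 15 mm or more, level within 2.5 degrees; cam at 1.48 rad or more; tamper upright on its mat within 30 mm of centre; key upright in its stand, collar on the blocks, within 25 mm of the middle; all at rest (all of step 1 and value of joint tray above 0.0135 m and angle between pad's own z axis and vertical below 0.045 rad and value of joint cam above 1.48 rad and horizontal distance between tamper_grip and mat_top below 0.03 m and z of tamper_grip in the frame of mat_top below 0.086 m and angle between tamper_grip's own z axis and vertical below 0.1 rad and horizontal distance between key_grip and stand_top below 0.025 m and z of key_grip in the frame of stand_top below 0.063 m and angle between key_grip's own z axis and vertical below 0.15 rad and linear speed of each of tin0, tin1, tin2, tin3, tin4, tamper, key below 0.02 m/s); the robot touches nothing.
It fails at once if the cam is turned past 0.7 rad while the tray is up (value of joint cam above 0.7 rad and value of joint tray below 0.01 m).
It fails at once if a bystander is shifted more than 40 mm or tipped over (distance of any of flange0, flange1, chimney, crank from where it was at the start of the episode above 0.04 m or angle between any of flange0, flange1, chimney, crank's own z axis and vertical above 0.5 rad).
Of tin0, tin1, tin2, tin3, tin4 only 3 to 5 are there at a start; the rules pass over those that are not, and their reading is None.
At some moment in a run one of tin0, tin1, tin2, tin3, tin4 may be knocked a few centimetres aside while the robot is not near it.
It also fails if it takes over 210 s, if anything falls off the work surface, if the arm or the gripper's body presses on something with over 40 N, if the wrist force passes 120 N, or if a joint passes its speed limit or range.

## Robot

A 7-joint arm with a two-finger parallel gripper is mounted at the origin on the work surface. World frame = base frame: x ahead of the robot, y to its left, z up, the work surface at z = 0. Lengths are in m, angles in rad, forces in N, time in s.
With the tool pointing down it reaches from about 0.425 to 0.875 m from the base axis. Payload 4.7 kg.
Tool frame: the origin (TCP) lies where the fingers leave the gripper's body, on its centre line; the fingertips stand 70 mm ahead of it and the grasp point (between the pads) lies 51 mm ahead of it; z points along the fingers, y is the line along which they close (so a half turn about z gives the same grasp; the last joint's range is limited). The gripper opens to 87 mm and grips with 3 to 60 N. Pads are 19 mm wide; open, the fingers measure 117 mm over their backs; the gripper's body (75 mm by 190 mm) begins 51 mm behind the grasp point.
Start: joints at [-1.184, 0.321, -0.07, 1.45, 0.023, 1.371, -0.057], TCP at [0.237, 0.605, 0.292] pointing down, gripper open.
Joint ranges: [-2.86, 2.86], [-0.3, 2.09], [-1.38, 1.24], [0.06, 2.45], [-1.56, 4.7], [0.09, 2.05], [-2.69, 2.69]. Speed limits (rad/s): [2.57, 2.57, 3.14, 3.14, 3.14, 3.14, 3.14].

## Interface

Orientations are given as a rotation vector (axis times angle).
In Python, from bench import ctrl gives the robot as it stands.
- The arm moves only by the tool play_rows, never from a script. Its argument "increments" is a list that holds one entry, the list of rows, each a list of 7 numbers: the shift along the tool's x, y, z as a fraction of full scale, then the turn, a rotation vector about the tool's x, y, z as a fraction of full scale, then the gripper command: -1 is shut, 1 is fully open, values between are in proportion. A call has 1 to 8 rows; each row is the pose to reach, as a shift and turn from the pose commanded when the call began, along the tool's axes at that moment; what a row does not reach only later rows make up. Full scale, the value 1, is 0.1 m for a shift and 90 degrees for a turn. A row lasts 1/10 s, in which the tool goes at most 50 mm and 8.59 degrees, less where a joint would pass 70% of its speed; a pose out of reach is approached as far as the arm can. A call with a number of a shift or a turn outside -1 to 1 is refused whole. A call with a gripper value outside its range is refused whole. The fingers move at their own pace and stop on an object; "squeeze" is the grip in N (left out, the last holds). Time passes only in rows, so rows that repeat a pose let the fingers close. It gives the time, the measured TCP pose, the force, the opening and the grip force at its end, in the units of the state.
- ctrl.get_state(): the state, without advancing time (a new reading comes with each control period).
- ctrl.get_image(name): name is "side" or "top" or "wrist"; returns the picture (400x640x3 uint8, red, green, blue); there is no depth.
- ctrl.get_calibration(name): a dict with "vertical_fov" (degrees; the focal length in pixels is half the picture's height over the tangent of half this angle, whatever the lens; pixels are square), "cx", "cy" (the principal point, pixels), "R" (3x3) and "t" (3): a world point X has camera coordinates R X + t; the wrist camera has in their place "T_tool_cam" (4x4, takes a point from camera to tool coordinates, whose origin is the TCP and whose axes are the flange's). Camera axes: x right, y down, z forward; pixel columns grow to the right and rows downward; lengths in m; the calibration is good to about 2 mm. The wrist camera is an equidistant fisheye: a pixel r from the principal point sees the ray r / f radians off the axis. A picture is of the moment at which its call begins: read the wrist's pose just before it. get_calibration takes no time and is no camera call.
- ctrl.close_job(): hands the job in; it is judged then, once.
The state is a dict: "time": time; "joint_positions": joint angles; "qd": joint speeds; "joint_torque": joint torques, N m; "position": TCP position; "tool_rot": TCP orientation; "ft_force": force on the tool from outside, world axes, zero at the start; "torque": the same for the moment, N m; "grip_width": opening from 0.0 (shut) to 1.0 (fully open); "grip_force": force on a finger pad.
Only numpy, scipy, OpenCV 4.12 (cv2) and the standard library are available. Lean on these libraries where they do the work, as an engineer would, in place of code of your own. Each camera call takes 0.05 s, during which the arm holds its last target. There are 200 camera calls.

## Working session

There is one attempt and no reset: what is moved stays moved. The work goes in short steps, Python scripts to look and compute and a tool call to move; the robot and the scene stay as the last step left them, time stands still between calls to the robot, and variables do not carry over. Pictures are saved under pics/ and viewed, at most 14 in all, crops included, and the job is handed in when it is done.

Besides the shell and the picture viewer there is one more tool, called after "Emit:" as name([rows], argument=value, ...), one row to a line, values as JSON. play_rows: Moves the arm, as the interface text tells. Shift numbers are shares of 0.1 m and turn numbers shares of 90 degrees, none past 1 either way. Its arguments: {"type":"object","properties":{"increments":{"type":"array"},"squeeze":{"type":"number"}},"required":["increments"]}

```bash
mkdir -p pics; ls
python3 - <<'E'
from bench import ctrl
import cv2,numpy as np
s=ctrl.get_state();print({k:np.round(v,3).tolist() for k,v in s.items()})
for n in("side","top","wrist"):
    cv2.imwrite(f"pics/{n}0.png",ctrl.get_image(n)[:,:,::-1]);print(n,ctrl.get_calibration(n))
E
```

```text
pics
{'time': 0.0, 'joint_positions': [-1.184, 0.322, -0.07, 1.452, 0.023, 1.371, -0.057], 'qd': [0.0, 0.0, -0.001, 0.002, -0.001, -0.001, -0.001], 'joint_torque': [-0.0, -49.129, -0.404, -31.252, -0.064, 0.044, 0.0], 'position': [0.237, 0.605, 0.291], 'tool_rot': [-0.582, -3.087, 0.003], 'ft_force': [-0.355, 0.75, -0.633], 'torque': [0.012, -0.044, 0.042], 'grip_force': 0.0, 'grip_width': 1.001}
side {'vertical_fov': 44.86532265873146, 'cx': 319.29248636958164, 'cy': 199.9165378693001, 'R': array([[ 0.89434384, -0.44736643,  0.0035168 ],
       [-0.26786433, -0.54175877, -0.79670957],
       [ 0.35832637,  0.71159027, -0.60435213]]), 't': array([-0.55296911,  0.23506059,  1.06339207])}
top {'vertical_fov': 43.266559202837136, 'cx': 326.8055347346436, 'cy': 195.60809413270462, 'R': array([[-0.02958411, -0.99952169, -0.0090091 ],
       [-0.99689633,  0.03016185, -0.07271838],
       [ 0.07295533,  0.00682983, -0.99731182]]), 't': array([-0.0040933 ,  0.6006252 ,  1.56558927])}
wrist {'vertical_fov': 65.70646984690485, 'cx': 318.9071073201693, 'cy': 201.6489737433113, 'T_tool_cam': array([[-8.42572473e-04, -9.56180402e-01, -2.92776926e-01,
         8.10306574e-02],
       [ 9.99998596e-01, -1.22967213e-03,  1.13812625e-03,
         9.61260109e-04],
       [-1.44827364e-03, -2.92775556e-01,  9.56180096e-01,
        -9.23658972e-02],
       [ 0.00000000e+00,  0.00000000e+00,  0.00000000e+00,
         1.00000000e+00]])}
```

View pics/top0.png

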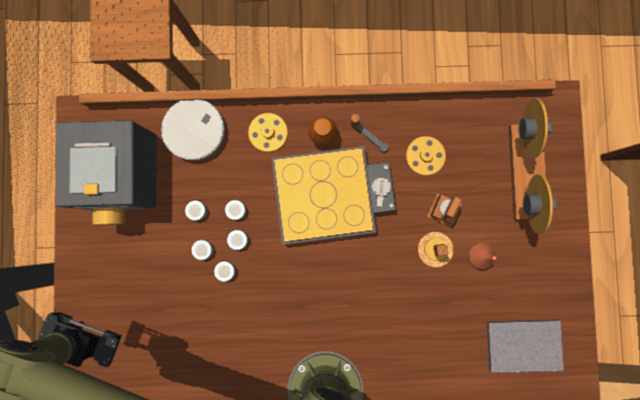

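View pics/side0.png

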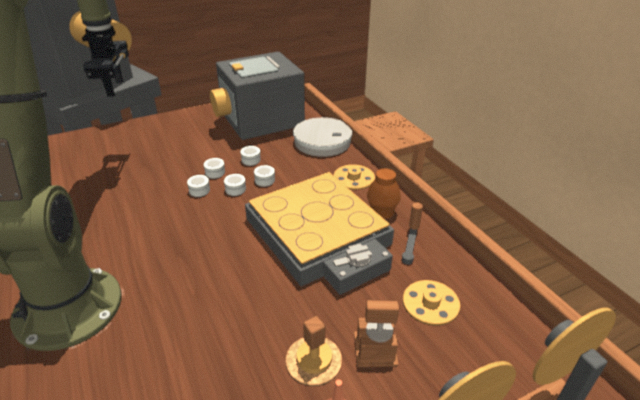

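The top view shows five tins as white discs at about (195,211), (235,210), (202,250), (237,240) and (224,271). The tray is yellow around (323,195) with the cam at (382,190). The tamper is at (437,250), the key stand at (446,208) and the chimney at (323,130). In the side view the same things appear, with the tamper at (315,335) and the key at (378,330).

```bash
cat > h.py <<'E'
from bench import ctrl
import cv2,numpy as np
from scipy.spatial.transform import Rotation as Ro
H,W=400,640
def foc(c): return H/2/np.tan(np.radians(c["vertical_fov"])/2)
def ray(name,uv,st=None):
    """origin, unit dir (world) of a pixel"""
    c=ctrl.get_calibration(name); p=(np.array(uv,float)-[c["cx"],c["cy"]])/foc(c)
    if name!="wrist":
        d=c["R"].T@np.array([*p,1]); return -c["R"].T@c["t"], d/np.linalg.norm(d)
    r=np.linalg.norm(p); d=np.array([*(p/max(r,1e-9)*np.sin(r)),np.cos(r)])
    T=c["T_tool_cam"]; R=Ro.from_rotvec(st["tool_rot"]).as_matrix()
    return R@T[:3,3]+st["position"], R@T[:3,:3]@d
def onz(name,uv,z,st=None):
    o,d=ray(name,uv,st); return (o+d*(z-o[2])/d[2])[:2]
def proj(name,X,st=None):
    c=ctrl.get_calibration(name); X=np.array(X,float)
    if name!="wrist":
        q=c["R"]@X+c["t"]; return q[:2]/q[2]*foc(c)+[c["cx"],c["cy"]]
    T=c["T_tool_cam"]; R=Ro.from_rotvec(st["tool_rot"]).as_matrix()
    q=T[:3,:3].T@(R.T@(X-st["position"])-T[:3,3]); n=np.linalg.norm(q[:2])
    return q[:2]/n*np.arctan2(n,q[2])*foc(c)+[c["cx"],c["cy"]]
def shot(name,fn=None):
    st=ctrl.get_state(); im=ctrl.get_image(name)[:,:,::-1].copy()
    if fn: cv2.imwrite("pics/"+fn,im)
    return st,im
def mask(im,lo,hi): return cv2.inRange(cv2.cvtColor(im,cv2.COLOR_BGR2HSV),np.array(lo),np.array(hi))
def blobs(m,amin,amax=1e9):
    n,l,s,c=cv2.connectedComponentsWithStats(m)
    return [(c[i],s[i]) for i in range(1,n) if amin<=s[i][4]<=amax]
def go(pos,yaw=None,st=None):
    """increments (tool axes) to TCP pos; yaw = world angle of tool x, tool down"""
    st=st or ctrl.get_state(); R=Ro.from_rotvec(st["tool_rot"])
    sh=R.inv().apply(np.array(pos)-st["position"])/.1
    c,s=(np.cos(yaw),np.sin(yaw)) if yaw is not None else (None,None)
    t=(R.inv()*Ro.from_matrix([[c,s,0],[s,-c,0],[0,0,-1]])).as_rotvec()/(np.pi/2) if yaw is not None else 0
    return np.round(sh,3),np.round(t,3)
E
python3 - <<'E'
from h import *
im=cv2.imread("pics/top0.png")
for c,s in blobs(mask(im,(0,0,150),(180,60,255)),80,2000): print("white",c.round(1),s[2:],onz("top",c,.035).round(3))
ym=mask(im,(15,110,120),(35,255,255))
for c,s in blobs(ym,300): print("yel",c.round(1),s[2:],onz("top",c,.065).round(3))
n,l,s,c=cv2.connectedComponentsWithStats(ym);i=1+np.argmax(s[1:,4])
q=cv2.boxPoints(cv2.minAreaRect(np.argwhere(l==i)[:,::-1].astype(np.float32)))
Q=np.array([onz("top",p,.065) for p in q]);print(Q.round(3),Q.mean(0),np.linalg.norm(Q-np.roll(Q,1,0),axis=1),np.degrees(np.arctan2(*(Q-np.roll(Q,1,0)).T[::-1])))
for n,u,z in (("chim",(323,127),.125),("key",(446,206),.14),("tamper",(442,252),.112),("mat",(435,249),.006),("cam",(382,190),.065),("fl0",(268,132),.0)): print(n,onz("top",u,z).round(3))
big=cv2.resize(im[120:300,160:500],None,fx=2.3,fy=2.3,interpolation=cv2.INTER_CUBIC);cv2.imwrite("pics/crop.png",big)
E
```

```text
white [380.6 188.9] [ 20  29 337] [ 0.615 -0.191]
white [194.5 209.9] [ 20  20 315] [0.567 0.392]
white [234.4 209.4] [ 20  20 319] [0.565 0.267]
white [444.  205.9] [11 15 87] [ 0.556 -0.386]
white [236.5 239.4] [ 20  20 319] [0.471 0.263]
white [201.  249.5] [ 19  20 310] [0.443 0.373]
white [223.5 271. ] [ 20  21 323] [0.375 0.304]
white [535.6 341.4] [ 40  40 342] [ 0.135 -0.645]
white [500.4 330.6] [ 21  18 119] [ 0.17  -0.539]
white [505.6 349. ] [ 38  36 354] [ 0.115 -0.552]
white [526.2 361.3] [12 18 83] [ 0.076 -0.613]
yel [313.4  59. ] [ 26  60 785] [1.026 0.007]
yel [351.4  40.6] [ 32  23 602] [ 1.081 -0.114]
yel [450.5  48.4] [ 33  36 823] [ 1.046 -0.422]
yel [418.2  63. ] [ 21  47 303] [ 1.003 -0.319]
yel [622.1  98.8] [  33  102 2160] [ 0.869 -0.943]
yel [353.2  70.1] [ 31  32 772] [ 0.987 -0.116]
yel [88.5 78.9] [ 29  29 323] [0.986 0.712]
yel [452.1  74.5] [ 33  16 401] [ 0.963 -0.423]
yel [267.6 131.8] [  40   39 1113] [0.8   0.155]
yel [425.4 155.3] [  40   40 1127] [ 0.712 -0.329]
yel [323.  194.7] [  99   93 7405] [ 0.6   -0.011]
yel [592.3 198.8] [ 11  74 366] [ 0.563 -0.83 ]
yel [621.3 210.7] [ 19  81 666] [ 0.524 -0.916]
yel [ 45.7 223. ] [ 18  55 519] [0.539 0.841]
yel [105.1 216.6] [ 28  17 409] [0.553 0.659]
yel [433.8 248.6] [ 35  35 745] [ 0.426 -0.342]
yel [596.4 258.4] [ 16  50 413] [ 0.382 -0.831]
yel [627.8 293.6] [ 14  47 367] [ 0.275 -0.917]
yel [632.7 339.7] [ 13  47 330] [ 0.139 -0.922]
yel [618.6 390.4] [ 41  19 701] [-0.008 -0.87 ]
[[ 0.714  0.14 ]
 [ 0.742 -0.136]
 [ 0.488 -0.16 ]
 [ 0.461  0.113]] [ 0.60111708 -0.01058146] [0.25479456 0.27711636 0.2548144  0.27378684] [   6.12135965  -84.27941019 -174.62733033   95.71611613]
chim [ 0.797 -0.018]
key [ 0.551 -0.368]
tamper [ 0.417 -0.356]
mat [ 0.423 -0.358]
cam [ 0.609 -0.192]
fl0 [0.813 0.162]
```

View pics/crop.png

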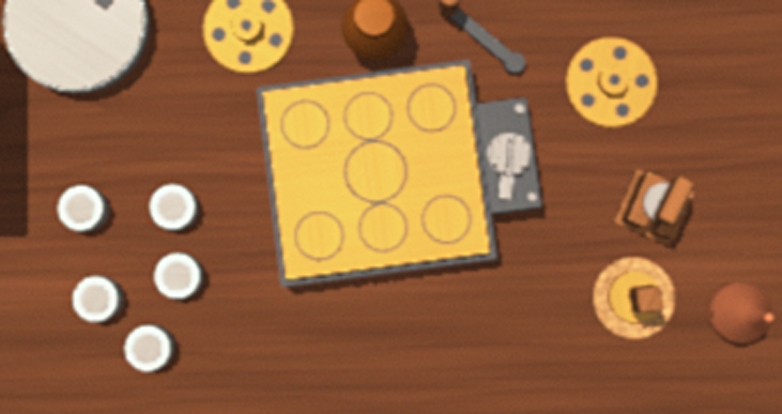

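The crop confirms two rows of three rings with the large ring mid-tray at (375,172). The tray is yawed about +5.7°, centred near (0.601, -0.011). I turn the tool to the tray's yaw and move towards the first tin.

Emit:
play_rows([
  [[-0.2, 0, 0, 0, 0, 0.1, 0.65], [-0.4, 0, 0, 0, 0, 0.2, 0.65], [-0.6, 0, 0, 0, 0, 0.3, 0.65], [-0.8, 0, 0, 0, 0, 0.4, 0.65], [-1, 0, 0, 0, 0, 0.5, 0.65], [-1, 0, 0, 0, 0, 0.6, 0.65], [-1, 0, 0, 0, 0, 0.7, 0.65], [-1, 0, 0, 0, 0, 0.7, 0.65]],
], squeeze=15)

```text
time: 0.95
position: [0.33, 0.5687, 0.2918]
tool_rot: [2.115, 2.323, -0.001]
ft_force: [0.2, 0.5, -0.3]
grip_width: 0.824
grip_force: 0.0
```

Emit:
play_rows([
  [[-0.3, 0.3, 0, 0, 0, 0, 0.65], [-0.6, 0.6, 0, 0, 0, 0, 0.65], [-0.9, 0.9, 0.2, 0, 0, 0, 0.65], [-0.9, 1, 0.2, 0, 0, 0, 0.65]],
])

```text
time: 1.35
position: [0.4434, 0.4822, 0.2697]
tool_rot: [2.117, 2.314, -0.008]
ft_force: [-0.3, -0.6, -0.8]
grip_width: 0.827
grip_force: 0.0
```

Emit:
play_rows([
  [[-0.3, 0.3, 0, 0, 0, 0, 0.65], [-0.6, 0.6, 0, 0, 0, 0, 0.65], [-0.9, 0.9, 0.2, 0, 0, 0, 0.65], [-1, 1, 0.2, 0, 0, 0, 0.65], [-1, 1, 0.2, 0, 0, 0, 0.65]],
])

```text
time: 1.85
position: [0.5496, 0.3965, 0.2512]
tool_rot: [2.115, 2.321, -0.003]
ft_force: [0.1, 0.3, 0.1]
grip_width: 0.823
grip_force: 0.0
```

```bash
cat >> h.py <<'E'
def tins(name,st,im,z=.035,amin=80):
    return [(np.r_[c.round(0),s[2:]],onz(name,c,z,st)) for c,s in blobs(mask(im,(0,0,150),(180,60,255)),amin,40000)]
E
python3 - <<'E'
from h import *
st,im=shot("wrist","w1.png");print(st["position"].round(4),st["tool_rot"].round(3))
for a in tins("wrist",st,im,amin=300):print(a)
print(go((.567,.392,.2),np.radians(95.7),st))
E
```

```text
[0.5496 0.3965 0.2512] [ 2.115  2.321 -0.003]
(array([ 615.,   13.,   68.,   38., 1379.]), array([0.95438533, 0.71019089]))
(array([  531.,   196.,   114.,   121., 10206.]), array([0.81171701, 0.41498674]))
(array([ 335.,  191.,   57.,   59., 2225.]), array([0.56674606, 0.39645381]))
(array([ 221.,  197.,   53.,   54., 1723.]), array([0.44620606, 0.37955375]))
(array([167., 238.,  39.,  22., 614.]), array([0.3751592 , 0.32206772]))
(array([321., 307.,  44.,  12., 386.]), array([0.56626262, 0.24983715]))
(array([-0.059,  0.17 ,  0.512]), array([-0.001,  0.002, -0.004]))
```

View pics/w1.png

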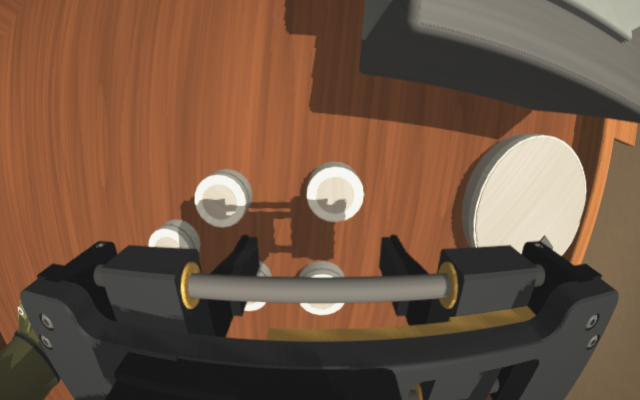

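The wrist view shows the first tin at (335,192), agreeing with the top view to about 4 mm, and the others at (221,197), (167,238) and (321,307). I go down on the first tin.

Emit:
play_rows([
  [[-0.05, 0.17, 0.4, 0, 0, 0, 0.65], [-0.05, 0.17, 0.8, 0, 0, 0, 0.65], [-0.05, 0.17, 0.9, 0, 0, 0, 0.65], [-0.05, 0.17, 0.9, 0, 0, 0, 0.65]],
])

```text
time: 2.3
position: [0.5622, 0.3982, 0.1607]
tool_rot: [-2.104, -2.33, 0.005]
ft_force: [-0.6, -0.4, 0.7]
grip_width: 0.826
grip_force: 0.0
```

Emit:
play_rows([
  [[0, 0, 0.3, 0, 0, 0, 0.65], [0, 0, 0.6, 0, 0, 0, 0.65], [0, 0, 0.85, 0, 0, 0, 0.65], [0, 0, 0.85, 0, 0, 0, 0.65], [0, 0, 0.85, 0, 0, 0, -1], [0, 0, 0.85, 0, 0, 0, -1], [0, 0, 0.85, 0, 0, 0, -1], [0, 0, 0.85, 0, 0, 0, -1]],
])

```text
time: 3.1
position: [0.5663, 0.3977, 0.0805]
tool_rot: [2.109, 2.328, 0.008]
ft_force: [-0.6, 0.6, 7.0]
grip_width: 0.682
grip_force: 15.0
```

Emit:
play_rows([
  [[0, 0, 0, 0, 0, 0, -1], [0, 0, 0, 0, 0, 0, -1], [0, 0, -0.3, 0, 0, 0, -1], [0, 0, -0.6, 0, 0, 0, -1], [0, 0, -1, 0, 0, 0, -1], [0, 0, -1, 0, 0, 0, -1], [0, 0, -1, 0, 0, 0, -1]],
])

```text
time: 3.8
position: [0.5657, 0.3966, 0.1793]
tool_rot: [2.109, 2.328, 0.005]
ft_force: [-0.1, -0.3, -2.3]
grip_width: 0.683
grip_force: 15.0
```

Run:
```python
from h import *
st=ctrl.get_state();print(st["time"],st["position"].round(4),st["grip_width"]*87,st["grip_force"],st["ft_force"])
print(go((.684,-.088,.2),np.radians(95.7),st))
```

```text
3.8 [0.5657 0.3966 0.1793] 59.45616515810068 14.99859154690057 [-0.10932569 -0.34596854 -2.3440478 ]
(array([-4.938,  0.702, -0.214]), array([ 0.002, -0.001, -0.001]))
```

Emit:
play_rows([
  [[-0.1, 0, -0.2, 0, 0, 0, -1], [-0.4, 0.1, -0.2, 0, 0, 0, -1], [-0.8, 0.14, -0.2, 0, 0, 0, -1], [-1, 0.14, -0.2, 0, 0, 0, -1]],
])

```text
time: 4.2
position: [0.5896, 0.2929, 0.1958]
tool_rot: [2.114, 2.322, -0.006]
ft_force: [1.3, -0.6, -0.9]
grip_width: 0.688
grip_force: 15.0
```

Emit:
play_rows([
  [[-0.4, 0, 0, 0, 0, 0, -1], [-0.8, 0.14, 0, 0, 0, 0, -1], [-1, 0.14, 0, 0, 0, 0, -1]],
])

```text
time: 4.5
position: [0.6136, 0.1949, 0.1963]
tool_rot: [2.114, 2.322, -0.004]
ft_force: [0.7, -0.5, -1.1]
grip_width: 0.686
grip_force: 15.0
```

Emit:
play_rows([
  [[-0.4, 0, 0, 0, 0, 0, -1], [-0.8, 0.14, 0, 0, 0, 0, -1], [-1, 0.14, 0, 0, 0, 0, -1]],
])

```text
time: 4.8
position: [0.6369, 0.097, 0.1962]
tool_rot: [2.114, 2.322, -0.004]
ft_force: [-0.1, -0.9, -0.7]
grip_width: 0.686
grip_force: 15.0
```

Emit:
play_rows([
  [[-0.4, 0, 0, 0, 0, 0, -1], [-0.8, 0.14, 0, 0, 0, 0, -1], [-1, 0.14, 0, 0, 0, 0, -1], [-1, 0.14, 0, 0, 0, 0, -1], [-1, 0.14, 0, 0, 0, 0, -1]],
])

```text
time: 5.3
position: [0.6594, 0.0042, 0.1961]
tool_rot: [-2.109, -2.326, 0.001]
ft_force: [0.9, 0.5, -0.3]
grip_width: 0.684
grip_force: 15.0
```

```bash
cat >> h.py <<'E'
A=np.radians(5.7)
def setc(p): 
    import json; json.dump(list(map(float,p)),open("c.json","w"))
def tray(x,y,z=.065):
    import json,os; cx,cy=json.load(open("c.json")) if os.path.exists("c.json") else (.601,-.0106)
    return np.array([cx+np.cos(A)*x-np.sin(A)*y,cy+np.sin(A)*x+np.cos(A)*y,z])
def tosq(name,st,im,z,c=(.601,-.0106),n=500,s=800):
    """tray-plane rectified view: s px/m centred on tray, tray x up, tray y left"""
    K=[(-.15,-.2),(-.15,.2),(.15,.2),(.15,-.2)]
    src=np.array([proj(name,tray(*k,z),st) for k in K],np.float32)
    return src
E
python3 - <<'E'
from h import *
st,im=shot("wrist","w2.png");print(st["time"],st["position"].round(4))
print(go((.684,-.088,.2),np.radians(95.7),st))
for x in(-75,0,75):
  for y in(85,0,-85): 
    p=proj("wrist",tray(x/1e3,y/1e3),st); print(x,y,p.round(0)); cv2.drawMarker(im,tuple(int(v) for v in p),(0,0,255),0,12)
for x in(-126,126):
  for y in(136,-136):
    p=proj("wrist",tray(x/1e3,y/1e3),st); cv2.drawMarker(im,tuple(int(v) for v in p),(255,0,0),0,12)
cv2.imwrite("pics/w2m.png",im)
E
```

```text
5.3 [0.6594 0.0042 0.1961]
(array([-0.942,  0.155, -0.041]), array([-0.001, -0.001, -0.001]))
-75 85 [149. 127.]
-75 0 [161. 227.]
-75 -85 [179. 309.]
0 85 [237. 120.]
0 0 [244. 229.]
0 -85 [254. 315.]
75 85 [340. 118.]
75 0 [339. 230.]
75 -85 [336. 316.]
```

View pics/w2m.png

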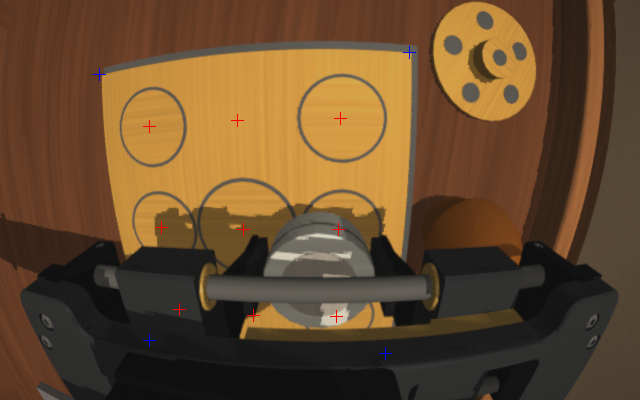

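The wrist view shows my predicted ring centres landing on the rings within about 3 mm: the seen rings are at (153,127) and (342,118). The tin is held upright between the fingers. I place it on spot5.

Emit:
play_rows([
  [[-0.4, 0.1, 0, 0, 0, 0, -1], [-0.8, 0.17, 0, 0, 0, 0, -1], [-0.94, 0.17, 0, 0, 0, 0, -1], [-0.94, 0.17, 0, 0, 0, 0, -1], [-0.94, 0.17, 0.3, 0, 0, 0, -1], [-0.94, 0.17, 0.47, 0, 0, 0, -1], [-0.94, 0.17, 0.47, 0, 0, 0, -1], [-0.94, 0.17, 0.47, 0, 0, 0, -1]],
])

```text
time: 6.15
position: [0.6861, -0.0862, 0.15]
tool_rot: [-2.106, -2.329, 0.0]
ft_force: [0.5, 0.0, -0.5]
grip_width: 0.684
grip_force: 15.0
```

Run:
```python
from h import *
setc((.603,-.011))
st=ctrl.get_state();print(st["time"],st["position"].round(4),st["ft_force"].round(2))
print(go(np.r_[tray(.075,-.085)[:2],.146],np.radians(95.7),st))
```

```text
6.15 [ 0.6861 -0.0862  0.15  ] [ 0.54  0.03 -0.47]
(array([-0.019, -0.002,  0.04 ]), array([-0.001, -0.001,  0.001]))
```

Emit:
play_rows([
  [[-0.02, 0, 0.04, 0, 0, 0, -1], [-0.02, 0, 0.04, 0, 0, 0, -1], [-0.02, 0, 0.04, 0, 0, 0, 0.65], [-0.02, 0, 0.04, 0, 0, 0, 0.65], [-0.02, 0, 0.04, 0, 0, 0, 0.65], [-0.02, 0, -0.2, 0, 0, 0, 0.65], [-0.02, 0, -0.6, 0, 0, 0, 0.65], [-0.02, 0, -0.9, 0, 0, 0, 0.65]],
])

```text
time: 6.95
position: [0.6867, -0.0904, 0.2425]
tool_rot: [2.109, 2.327, 0.001]
ft_force: [0.7, 0.1, 0.6]
grip_width: 0.825
grip_force: 0.0
```

Emit:
play_rows([
  [[0.4, 0, 0, 0, 0, 0, 0.65], [0.8, 0, 0, 0, 0, 0, 0.65], [1, -0.2, 0, 0, 0, 0, 0.65]],
])

```text
time: 7.25
position: [0.6577, 0.0131, 0.2405]
tool_rot: [-2.103, -2.333, -0.006]
ft_force: [-0.3, 0.4, -0.6]
grip_width: 0.824
grip_force: 0.0
```

Emit:
play_rows([
  [[0.4, 0, 0, 0, 0, 0, 0.65], [0.8, -0.2, 0, 0, 0, 0, 0.65], [1, -0.4, 0, 0, 0, 0, 0.65], [1, -0.4, 0, 0, 0, 0, 0.65]],
])

```text
time: 7.65
position: [0.6046, 0.1081, 0.2405]
tool_rot: [-2.099, -2.333, -0.002]
ft_force: [-0.0, 0.7, 0.6]
grip_width: 0.827
grip_force: 0.0
```

Run:
```python
from h import *
st,im=shot("top","t2.png");print(st["time"],st["position"].round(4),st["ft_force"].round(2))
for c,s in blobs(mask(im,(0,0,150),(180,60,255)),200,450): print(c.round(1),s[2:],onz("top",c,.035).round(3),onz("top",c,.1).round(3))
print(tray(.075,-.085))
```

```text
7.65 [0.6046 0.1081 0.2405] [-0.03  0.65  0.64]
[350.5 164.5] [ 20  20 319] [ 0.695 -0.099] [ 0.686 -0.097]
[380.6 189. ] [ 20  29 342] [ 0.615 -0.191] [ 0.61  -0.184]
[234.4 209.4] [ 20  20 320] [0.565 0.267] [0.562 0.255]
[236.5 239.4] [ 20  20 319] [0.471 0.263] [0.472 0.25 ]
[201.  249.5] [ 19  20 312] [0.443 0.373] [0.445 0.357]
[223.5 271. ] [ 20  21 324] [0.375 0.304] [0.38 0.29]
[ 0.68607135 -0.08813074  0.065     ]
```

Run:
```python
from h import *
im=cv2.imread("pics/top0.png")
# ring = dark/less saturated pixels within tray around predicted place: fit ellipse
ym=mask(im,(15,110,170),(35,255,255))
g=cv2.cvtColor(im,cv2.COLOR_BGR2GRAY).astype(float)
src=[];dst=[]
for x in(-75,0,75):
  for y in(85,0,-85):
    if x==0 and y: continue
    p=proj("top",tray(x/1e3,y/1e3)); r0=(42 if x==0 else 32.5)/1e3*504/1.5
    # refine: maximise darkness on ring by centroid of dark pixels in annulus
    for it in range(5):
        yy,xx=np.mgrid[0:400,0:640]; d=np.hypot(xx-p[0],yy-p[1]); m=abs(d-r0)<3.2
        bg=np.median(g[d<r0*1.4]); w=np.clip(bg-g-12,0,60)*m
        pts=np.c_[xx[w>8],yy[w>8]].astype(float)
        A_=np.c_[2*pts,np.ones(len(pts))]; s=np.linalg.lstsq(A_*w[w>8][:,None],(pts**2).sum(1)*w[w>8],rcond=None)[0]
        p=s[:2]
    print(x,y,p.round(1),np.sqrt(s[2]+p@p).round(1),onz("top",p,.065).round(4),tray(x/1e3,y/1e3)[:2].round(4))
```

```text
-75 85 [298.3 222.1] 10.2 [0.5186 0.067 ] [0.5199 0.0661]
-75 0 [326.1 217.6] 10.5 [ 0.5297 -0.0181] [ 0.5284 -0.0184]
-75 -85 [353.7 214.9] 10.2 [ 0.5357 -0.1026] [ 0.5368 -0.103 ]
0 0 [322.8 194.2] 13.7 [ 0.6018 -0.0101] [ 0.603 -0.011]
75 85 [292.2 173.6] 10.1 [0.668  0.0819] [0.6692 0.081 ]
75 0 [320.2 170.8] 10.4 [ 0.6742 -0.0042] [ 0.6776 -0.0036]
75 -85 [347.1 166.4] 10.1 [ 0.6852 -0.0875] [ 0.6861 -0.0881]
```

The first tin reads (0.686, -0.097) and its ring (0.685, -0.088), so it is about 9 mm off, mostly from where the pads held it. That is too near the limit, so I regrasp it centred and shift it.

Emit:
play_rows([
  [[-0.4, 0.1, 0, 0, 0, 0, 0.65], [-0.8, 0.2, 0, 0, 0, 0, 0.65], [-1, 0.3, 0, 0, 0, 0, 0.65]],
])

```text
time: 8.0
position: [0.6477, -0.0007, 0.2411]
tool_rot: [2.115, 2.318, -0.003]
ft_force: [0.3, -0.1, -0.1]
grip_width: 0.826
grip_force: 0.0
```

Emit:
play_rows([
  [[-0.4, 0.1, 0, 0, 0, 0, 0.65], [-0.8, 0.2, 0, 0, 0, 0, 0.65], [-1, 0.3, 0, 0, 0, 0, 0.65], [-1, 0.3, 0, 0, 0, 0, 0.65], [-1, 0.3, 0, 0, 0, 0, 0.65]],
])

```text
time: 8.5
position: [0.6866, -0.0921, 0.2401]
tool_rot: [2.113, 2.325, -0.001]
ft_force: [-0.7, 0.5, -0.1]
grip_width: 0.827
grip_force: 0.0
```

Run:
```python
from h import *
setc((.602,-.0104))
st=ctrl.get_state();print(st["time"],st["position"].round(4))
print(go((.686,-.097,.15),np.radians(95.7),st))
```

```text
8.5 [ 0.6866 -0.0921  0.2401]
(array([-0.047, -0.01 ,  0.901]), array([-0.   ,  0.   , -0.002]))
```

Emit:
play_rows([
  [[-0.05, 0, 0.4, 0, 0, 0, 0.65], [-0.05, 0, 0.7, 0, 0, 0, 0.65], [-0.05, 0, 0.9, 0, 0, 0, 0.65], [-0.05, 0, 0.9, 0, 0, 0, 0.65], [-0.05, 0, 0.9, 0, 0, 0, -1], [-0.05, 0, 0.9, 0, 0, 0, -1], [-0.05, 0, 0.9, 0, 0, 0, -1], [-0.05, 0, 0.9, 0, 0, 0, -1]],
])

```text
time: 9.3
position: [0.6877, -0.0953, 0.1518]
tool_rot: [2.108, 2.327, 0.003]
ft_force: [0.6, -0.7, 0.5]
grip_width: 0.687
grip_force: 15.0
```

Emit:
play_rows([
  [[0, 0, 0, 0, 0, 0, -1], [0, 0, -0.06, 0, 0, 0, -1], [0.09, 0, -0.06, 0, 0, 0, -1], [0.09, 0, -0.06, 0, 0, 0, -1], [0.09, 0, 0, 0, 0, 0, -1], [0.09, 0, 0.01, 0, 0, 0, -1], [0.09, 0, 0.01, 0, 0, 0, 0.65], [0.09, 0, 0.01, 0, 0, 0, 0.65]],
])

```text
time: 10.1
position: [0.6857, -0.0867, 0.1489]
tool_rot: [-2.11, -2.327, 0.001]
ft_force: [0.4, 0.3, 0.0]
grip_width: 0.78
grip_force: 0.0
```

Emit:
play_rows([
  [[0, 0, 0, 0, 0, 0, 0.65], [0, 0, -0.3, 0, 0, 0, 0.65], [0, 0, -0.6, 0, 0, 0, 0.65], [0, 0, -0.9, 0, 0, 0, 0.65]],
])

```text
time: 10.5
position: [0.6856, -0.0866, 0.2399]
tool_rot: [-2.11, -2.327, 0.001]
ft_force: [1.6, -0.3, -0.8]
grip_width: 0.824
grip_force: 0.0
```

Emit:
play_rows([
  [[0.4, 0, 0, 0, 0, 0, 0.65], [0.8, 0, 0, 0, 0, 0, 0.65], [1, -0.3, 0, 0, 0, 0, 0.65]],
])

```text
time: 10.8
position: [0.6476, 0.016, 0.2386]
tool_rot: [-2.103, -2.334, -0.004]
ft_force: [-0.2, 1.5, 1.0]
grip_width: 0.828
grip_force: 0.0
```

Emit:
play_rows([
  [[0.4, 0, 0, 0, 0, 0, 0.65], [0.8, -0.2, 0, 0, 0, 0, 0.65], [1, -0.3, 0, 0, 0, 0, 0.65]],
])

```text
time: 11.1
position: [0.6046, 0.1114, 0.2389]
tool_rot: [-2.102, -2.331, -0.001]
ft_force: [0.7, 0.8, 0.7]
grip_width: 0.821
grip_force: 0.0
```

Emit:
play_rows([
  [[0.4, 0, 0, 0, 0, 0, 0.65], [0.8, -0.2, 0, 0, 0, 0, 0.65], [1, -0.3, 0, 0, 0, 0, 0.65]],
])

```text
time: 11.4
position: [0.5647, 0.2078, 0.2389]
tool_rot: [-2.102, -2.331, -0.0]
ft_force: [-0.6, 0.9, -0.8]
grip_width: 0.826
grip_force: 0.0
```

Emit:
play_rows([
  [[0.4, 0, 0, 0, 0, 0, 0.65], [0.6, -0.2, 0, 0, 0, 0, 0.65], [0.6, -0.2, 0, 0, 0, 0, 0.65]],
])

```text
time: 11.7
position: [0.5379, 0.2658, 0.2388]
tool_rot: [-2.099, -2.333, 0.001]
ft_force: [-0.6, 0.1, -0.2]
grip_width: 0.824
grip_force: 0.0
```

```bash
cat >> h.py <<'E'
def topt():
    st,im=shot("top")
    print(round(st["time"],2),"TCP",st["position"].round(4),"grip",st["grip_width"].round(3),st["ft_force"].round(1))
    for c,s in blobs(mask(im,(0,0,150),(180,60,255)),150,450): print(c.round(1),s[2:],"bench",onz("top",c,.035).round(3),"tray",onz("top",c,.1).round(3))
    for k,(x,y) in enumerate([(-75,85),(-75,0),(-75,-85),(75,85),(75,0),(75,-85)]): print(k,tray(x/1e3,y/1e3).round(3)[:2],end=" ")
    print()
    return st
E
python3 - <<'E'
from h import *
st=topt();print(go((.565,.265,.2),np.radians(95.7),st))
E
```

```text
Traceback (most recent call last):
  File "h.py", line 53, in topt
    print(round(st["time"],2),"TCP",st["position"].round(4),"grip",st["grip_width"].round(3),st["ft_force"].round(1))
                                                                   ^^^^^^^^^^^^^^^^^^^^^^
AttributeError: 'float' object has no attribute 'round'
```

```bash
sed -i 's/st\["grip_width"\].round(3)/round(st["grip_width"],3)/' h.py
python3 - <<'E'
from h import *
st=topt();print(go((.565,.265,.076),np.radians(95.7),st))
st,im=shot("wrist","w3.png")
for a in tins("wrist",st,im,amin=300):print(a[0],a[1].round(3))
E
```

```text
11.75 TCP [0.5397 0.2632 0.239 ] grip 0.827 [-0.1 -0.7  0. ]
[347.1 164.8] [ 21  20 319] bench [ 0.694 -0.089] tray [ 0.685 -0.086]
[380.6 189. ] [ 20  29 343] bench [ 0.615 -0.191] tray [ 0.609 -0.184]
[236.1 208.4] [ 13  20 177] bench [0.568 0.262] tray [0.564 0.25 ]
0 [0.519 0.067] 1 [ 0.527 -0.018] 2 [ 0.536 -0.102] 3 [0.668 0.082] 4 [ 0.677 -0.003] 5 [ 0.685 -0.088] 
(array([-0.008,  0.255,  1.63 ]), array([-0.001, -0.   ,  0.002]))
[  558.   108.   105.   159. 12778.] [0.811 0.395]
[ 231.   73.   59.   59. 2726.] [0.445 0.373]
[ 167.  139.   49.   57. 2186.] [0.378 0.304]
[ 251.  184.   57.   58. 2590.] [0.473 0.264]
[ 344.  187.   59.   58. 2561.] [0.565 0.27 ]
```

The corrected tin now reads within 2 mm of its ring. Both cameras agree on the second tin at (0.565, 0.268).

Emit:
play_rows([
  [[0.02, 0.26, 0.3, 0, 0, 0, 0.65], [0.02, 0.26, 0.6, 0, 0, 0, 0.65], [0.02, 0.26, 0.9, 0, 0, 0, 0.65], [0.02, 0.26, 0.9, 0, 0, 0, 0.65]],
])

```text
time: 12.25
position: [0.5653, 0.2624, 0.1446]
tool_rot: [-2.112, -2.324, 0.014]
ft_force: [-1.1, -1.3, -0.4]
grip_width: 0.822
grip_force: 0.0
```

Emit:
play_rows([
  [[0, 0, 0.3, 0, 0, 0, 0.65], [0, 0, 0.6, 0, 0, 0, 0.65], [0, 0, 0.72, 0, 0, 0, 0.65], [0, 0, 0.72, 0, 0, 0, 0.65], [0, 0, 0.72, 0, 0, 0, 0.65]],
])

```text
time: 12.75
position: [0.5681, 0.2657, 0.079]
tool_rot: [2.11, 2.327, 0.003]
ft_force: [0.9, 0.7, 0.8]
grip_width: 0.826
grip_force: 0.0
```

Run:
```python
from h import *
st=ctrl.get_state();print(st["position"].round(4),go((.565,.268,.078),None,st)[0],go(np.r_[tray(.075,.085)[:2],.2],None,st)[0],st["ft_force"])
```

```text
[0.5681 0.2657 0.079 ] [ 0.026 -0.029  0.01 ] [-1.929  0.819 -1.21 ] [0.94070851 0.66532605 0.80390584]
```

Emit:
play_rows([
  [[0.03, 0, 0.01, 0, 0, 0, -1], [0.03, 0, 0.01, 0, 0, 0, -1], [0.03, 0, 0.01, 0, 0, 0, -1], [0.03, 0, 0.01, 0, 0, 0, -1], [0.03, 0, -0.3, 0, 0, 0, -1], [0.03, 0, -0.7, 0, 0, 0, -1], [0.03, 0, -1, 0, 0, 0, -1], [0.03, 0, -1, 0, 0, 0, -1]],
])

```text
time: 13.55
position: [0.5695, 0.2697, 0.1828]
tool_rot: [2.108, 2.325, 0.015]
ft_force: [0.9, 0.8, -0.5]
grip_width: 0.689
grip_force: 15.0
```

Emit:
play_rows([
  [[-0.1, 0, -0.2, 0, 0, 0, -1], [-0.4, 0, -0.2, 0, 0, 0, -1], [-0.8, 0, -0.2, 0, 0, 0, -1], [-1, 0, -0.2, 0, 0, 0, -1]],
])

```text
time: 13.95
position: [0.5766, 0.1646, 0.1964]
tool_rot: [2.113, 2.323, -0.004]
ft_force: [0.1, 0.4, -1.2]
grip_width: 0.686
grip_force: 15.0
```

Emit:
play_rows([
  [[-0.4, 0, 0, 0, 0, 0, -1], [-0.8, 0, 0, 0, 0, 0, -1], [-1, 0, 0, 0, 0, 0, -1]],
])

```text
time: 14.25
position: [0.586, 0.0645, 0.1964]
tool_rot: [2.114, 2.322, -0.004]
ft_force: [0.2, -0.2, -1.1]
grip_width: 0.688
grip_force: 15.0
```

Emit:
play_rows([
  [[-0.4, 0, 0, 0, 0, 0, -1], [-0.8, 0, 0, 0, 0, 0, -1], [-1, 0, 0, 0, 0, 0, -1], [-1, 0, 0, 0, 0, 0, -1], [-1, 0, 0, 0, 0, 0, -1]],
])

```text
time: 14.75
position: [0.5956, -0.0298, 0.1964]
tool_rot: [-2.11, -2.326, 0.001]
ft_force: [0.3, 0.3, -0.1]
grip_width: 0.687
grip_force: 15.0
```

Run:
```python
from h import *
st=ctrl.get_state();print(st["time"],st["position"].round(4),st["grip_width"]);print(go(np.r_[tray(-.075,-.085)[:2],.145],np.radians(95.7),st))
```

```text
14.75 [ 0.5956 -0.0298  0.1964] 0.6870772344697667
(array([-0.665, -0.665,  0.514]), array([-0.001, -0.   , -0.001]))
```

Emit:
play_rows([
  [[-0.35, -0.3, 0, 0, 0, 0, -1], [-0.67, -0.67, 0, 0, 0, 0, -1], [-0.67, -0.67, 0.1, 0, 0, 0, -1], [-0.67, -0.67, 0.35, 0, 0, 0, -1], [-0.67, -0.67, 0.47, 0, 0, 0, -1], [-0.67, -0.67, 0.47, 0, 0, 0, -1], [-0.67, -0.67, 0.47, 0, 0, 0, -1]],
])

```text
time: 15.45
position: [0.5363, -0.1021, 0.1503]
tool_rot: [-2.107, -2.33, 0.0]
ft_force: [-0.2, -0.5, -0.8]
grip_width: 0.686
grip_force: 15.0
```

Run:
```python
from h import *
st=ctrl.get_state();print(st["position"].round(4),st["ft_force"].round(1));print(go(np.r_[tray(-.075,-.085)[:2],.144],np.radians(95.7),st))
```

```text
[ 0.5363 -0.1021  0.1503] [-0.2 -0.5 -0.8]
(array([-0.003, -0.005,  0.063]), array([-0.,  0.,  0.]))
```

Emit:
play_rows([
  [[0, 0, 0.06, 0, 0, 0, -1], [0, 0, 0.06, 0, 0, 0, -1], [0, 0, 0.06, 0, 0, 0, 0.65], [0, 0, 0.06, 0, 0, 0, 0.65], [0, 0, 0.06, 0, 0, 0, 0.65], [0, 0, -0.2, 0, 0, 0, 0.65], [0, 0, -0.6, 0, 0, 0, 0.65], [0, 0, -0.9, 0, 0, 0, 0.65]],
])

```text
time: 16.25
position: [0.5363, -0.1033, 0.2424]
tool_rot: [2.109, 2.327, 0.002]
ft_force: [0.4, -1.1, 1.0]
grip_width: 0.825
grip_force: 0.0
```

Emit:
play_rows([
  [[0.4, 0, 0, 0, 0, 0, 0.65], [0.8, 0, 0, 0, 0, 0, 0.65], [1, -0.1, 0, 0, 0, 0, 0.65]],
])

```text
time: 16.55
position: [0.5166, -0.0005, 0.2409]
tool_rot: [2.105, 2.332, 0.004]
ft_force: [0.6, -0.3, 0.1]
grip_width: 0.827
grip_force: 0.0
```

Emit:
play_rows([
  [[0.4, 0, 0, 0, 0, 0, 0.65], [0.8, 0, 0, 0, 0, 0, 0.65], [1, -0.1, 0, 0, 0, 0, 0.65]],
])

```text
time: 16.85
position: [0.4963, 0.0981, 0.2406]
tool_rot: [-2.105, -2.332, -0.003]
ft_force: [-0.0, 0.4, -0.2]
grip_width: 0.821
grip_force: 0.0
```

Emit:
play_rows([
  [[0.4, 0, 0, 0, 0, 0, 0.65], [0.8, 0, 0, 0, 0, 0, 0.65], [1, -0.1, 0, 0, 0, 0, 0.65]],
])

```text
time: 17.15
position: [0.4763, 0.1965, 0.2406]
tool_rot: [-2.105, -2.332, -0.003]
ft_force: [0.0, -0.3, 0.6]
grip_width: 0.826
grip_force: 0.0
```

Emit:
play_rows([
  [[0.4, 0, 0, 0, 0, 0, 0.65], [0.7, 0, 0, 0, 0, 0, 0.65], [0.7, 0, 0, 0, 0, 0, 0.65], [0.7, 0, 0, 0, 0, 0, 0.65]],
])

```text
time: 17.55
position: [0.4696, 0.2625, 0.2403]
tool_rot: [2.107, 2.329, -0.0]
ft_force: [0.5, -1.2, -0.7]
grip_width: 0.826
grip_force: 0.0
```

```bash
cat >> h.py <<'E'
def wt(st=None):
    st,im=shot("wrist")
    for a in tins("wrist",st,im,amin=300):
        if a[0][4]<5000: print("w",a[0],a[1].round(3))
E
python3 - <<'E'
from h import *
st=topt();wt();print(go((.472,.264,.078),np.radians(95.7),st))
E
```

```text
17.55 TCP [0.4696 0.2625 0.2403] grip 0.826 [ 0.5 -1.2 -0.7]
[347.3 165. ] [ 20  19 316] bench [ 0.693 -0.089] tray [ 0.685 -0.087]
[380.6 189. ] [ 20  29 342] bench [ 0.615 -0.191] tray [ 0.61  -0.184]
[355.1 214.7] [ 21  20 331] bench [ 0.537 -0.109] tray [ 0.535 -0.105]
0 [0.519 0.067] 1 [ 0.527 -0.018] 2 [ 0.536 -0.102] 3 [0.668 0.082] 4 [ 0.677 -0.003] 5 [ 0.685 -0.088] 
w [ 303.   77.   64.   61. 2998.] [0.444 0.373]
w [ 230.  142.   60.   60. 2733.] [0.378 0.305]
w [ 321.  188.   59.   60. 2399.] [0.471 0.266]
(array([0.014, 0.025, 1.623]), array([0., 0., 0.]))
```

Emit:
play_rows([
  [[0.03, 0.02, 0.3, 0, 0, 0, 0.65], [0.03, 0.02, 0.6, 0, 0, 0, 0.65], [0.03, 0.02, 0.9, 0, 0, 0, 0.65], [0.03, 0.02, 0.9, 0, 0, 0, 0.65]],
])

```text
time: 18.05
position: [0.4695, 0.2623, 0.1465]
tool_rot: [-2.111, -2.324, 0.013]
ft_force: [-0.6, -0.5, -0.0]
grip_width: 0.822
grip_force: 0.0
```

Emit:
play_rows([
  [[0, 0, 0.4, 0, 0, 0, 0.65], [0, 0, 0.72, 0, 0, 0, 0.65], [0, 0, 0.72, 0, 0, 0, 0.65], [0, 0, 0.72, 0, 0, 0, 0.65], [0, 0, 0.72, 0, 0, 0, -1], [0, 0, 0.72, 0, 0, 0, -1], [0, 0, 0.72, 0, 0, 0, -1], [0, 0, 0.72, 0, 0, 0, -1]],
])

```text
time: 18.85
position: [0.4723, 0.266, 0.0803]
tool_rot: [2.109, 2.328, 0.004]
ft_force: [-1.6, -0.3, 6.8]
grip_width: 0.684
grip_force: 15.0
```

Emit:
play_rows([
  [[0, 0, 0, 0, 0, 0, -1], [0, 0, -0.3, 0, 0, 0, -1], [0, 0, -0.7, 0, 0, 0, -1], [0, 0, -1, 0, 0, 0, -1], [0, 0, -1, 0, 0, 0, -1]],
])

```text
time: 19.35
position: [0.4741, 0.2669, 0.1838]
tool_rot: [2.108, 2.326, 0.016]
ft_force: [1.0, 1.1, -0.2]
grip_width: 0.686
grip_force: 15.0
```

Emit:
play_rows([
  [[-0.1, 0, -0.2, 0, 0, 0, -1], [-0.4, 0.3, -0.2, 0, 0, 0, -1], [-0.7, 0.6, -0.2, 0, 0, 0, -1], [-1, 0.9, -0.2, 0, 0, 0, -1]],
])

```text
time: 19.75
position: [0.5715, 0.1739, 0.1982]
tool_rot: [2.108, 2.329, 0.001]
ft_force: [1.4, 0.9, -0.9]
grip_width: 0.687
grip_force: 15.0
```

Emit:
play_rows([
  [[-0.3, 0.3, 0, 0, 0, 0, -1], [-0.6, 0.6, 0, 0, 0, 0, -1], [-1, 0.9, 0, 0, 0, 0, -1], [-1, 0.9, 0, 0, 0, 0, -1], [-1, 0.9, 0, 0, 0, 0, -1], [-1, 0.9, 0, 0, 0, 0, -1]],
])

```text
time: 20.35
position: [0.6694, 0.0854, 0.1975]
tool_rot: [-2.107, -2.328, 0.001]
ft_force: [0.2, 0.3, -1.3]
grip_width: 0.686
grip_force: 15.0
```

Run:
```python
from h import *
st=ctrl.get_state();print(st["time"],st["position"].round(4),st["grip_width"]);print(go(np.r_[tray(.075,.085)[:2],.145],np.radians(95.7),st))
```

```text
20.35 [0.6694 0.0854 0.1975] 0.6862186399971977
(array([-0.037, -0.015,  0.525]), array([-0.001, -0.001,  0.   ]))
```

Emit:
play_rows([
  [[-0.04, -0.02, 0.2, 0, 0, 0, -1], [-0.04, -0.02, 0.4, 0, 0, 0, -1], [-0.04, -0.02, 0.47, 0, 0, 0, -1], [-0.04, -0.02, 0.5, 0, 0, 0, -1], [-0.04, -0.02, 0.52, 0, 0, 0, -1], [-0.04, -0.02, 0.52, 0, 0, 0, 0.65], [-0.04, -0.02, 0.52, 0, 0, 0, 0.65], [-0.04, -0.02, 0.52, 0, 0, 0, 0.65]],
])

```text
time: 21.15
position: [0.6692, 0.0799, 0.1473]
tool_rot: [2.109, 2.327, 0.002]
ft_force: [-0.0, -0.8, -0.6]
grip_width: 0.807
grip_force: 0.0
```

Emit:
play_rows([
  [[0, 0, 0, 0, 0, 0, 0.65], [0, 0, -0.3, 0, 0, 0, 0.65], [0, 0, -0.6, 0, 0, 0, 0.65], [0, 0, -0.9, 0, 0, 0, 0.65]],
])

```text
time: 21.55
position: [0.6685, 0.0797, 0.2374]
tool_rot: [-2.11, -2.328, 0.0]
ft_force: [0.9, -0.7, 0.3]
grip_width: 0.827
grip_force: 0.0
```

Emit:
play_rows([
  [[0.3, -0.2, 0, 0, 0, 0, 0.65], [0.7, -0.4, 0, 0, 0, 0, 0.65], [1, -0.6, 0, 0, 0, 0, 0.65]],
])

```text
time: 21.85
position: [0.5981, 0.1757, 0.2368]
tool_rot: [-2.108, -2.328, -0.003]
ft_force: [-0.0, -0.2, 0.1]
grip_width: 0.825
grip_force: 0.0
```

Emit:
play_rows([
  [[0.3, -0.2, 0, 0, 0, 0, 0.65], [0.7, -0.4, 0, 0, 0, 0, 0.65], [1, -0.6, 0, 0, 0, 0, 0.65]],
])

```text
time: 22.15
position: [0.5282, 0.2695, 0.2367]
tool_rot: [-2.107, -2.329, -0.002]
ft_force: [-0.3, 0.4, 0.7]
grip_width: 0.83
grip_force: 0.0
```

Emit:
play_rows([
  [[0.3, -0.2, 0, 0, 0, 0, 0.65], [0.7, -0.4, 0, 0, 0, 0, 0.65], [1, -0.6, 0, 0, 0, 0, 0.65], [1.0, -0.7, 0, 0, 0, 0, 0.65], [1.0, -0.7, 0, 0, 0, 0, 0.65]],
])

```text
time: 22.65
position: [0.4486, 0.3605, 0.2365]
tool_rot: [-2.106, -2.331, 0.0]
ft_force: [-0.8, -0.4, 0.3]
grip_width: 0.829
grip_force: 0.0
```

Run:
```python
from h import *
st=topt();wt();print(go((.444,.373,.078),np.radians(95.7),st))
```

```text
22.65 TCP [0.4486 0.3605 0.2365] grip 0.829 [-0.8 -0.4  0.3]
[347.1 164.9] [ 21  20 321] bench [ 0.694 -0.089] tray [ 0.685 -0.086]
[293.3 172.2] [ 20  20 317] bench [0.676 0.081] tray [0.668 0.076]
[380.6 189. ] [ 20  29 343] bench [ 0.615 -0.191] tray [ 0.609 -0.184]
[355.  214.5] [ 21  20 332] bench [ 0.538 -0.108] tray [ 0.535 -0.105]
[202.2 249.3] [ 14  20 225] bench [0.444 0.37 ] tray [0.446 0.353]
0 [0.519 0.067] 1 [ 0.527 -0.018] 2 [ 0.536 -0.102] 3 [0.668 0.082] 4 [ 0.677 -0.003] 5 [ 0.685 -0.088] 
w [ 313.  178.   61.   61. 2891.] [0.444 0.375]
w [244. 230.  52.  46. 872.] [0.377 0.313]
(array([ 0.129, -0.033,  1.585]), array([-0.   ,  0.   ,  0.001]))
```

Emit:
play_rows([
  [[0.15, -0.03, 0.3, 0, 0, 0, 0.65], [0.15, -0.03, 0.6, 0, 0, 0, 0.65], [0.15, -0.03, 0.9, 0, 0, 0, 0.65], [0.15, -0.03, 0.9, 0, 0, 0, 0.65]],
])

```text
time: 23.15
position: [0.4451, 0.3707, 0.1421]
tool_rot: [2.113, 2.324, -0.013]
ft_force: [-0.2, -0.7, -0.7]
grip_width: 0.824
grip_force: 0.0
```

Emit:
play_rows([
  [[0, 0, 0.4, 0, 0, 0, 0.65], [0, 0, 0.69, 0, 0, 0, 0.65], [0, 0, 0.69, 0, 0, 0, 0.65], [0, 0, 0.69, 0, 0, 0, 0.65], [0, 0, 0.69, 0, 0, 0, -1], [0, 0, 0.69, 0, 0, 0, -1], [0, 0, 0.69, 0, 0, 0, -1], [0, 0, 0.69, 0, 0, 0, -1]],
])

```text
time: 23.95
position: [0.4462, 0.375, 0.0791]
tool_rot: [-2.109, -2.328, -0.004]
ft_force: [-2.1, -0.1, 6.9]
grip_width: 0.687
grip_force: 15.0
```

Emit:
play_rows([
  [[0, 0, 0, 0, 0, 0, -1], [0, 0, -0.3, 0, 0, 0, -1], [0, 0, -0.7, 0, 0, 0, -1], [0, 0, -1, 0, 0, 0, -1], [0, 0, -1, 0, 0, 0, -1]],
])

```text
time: 24.45
position: [0.448, 0.3763, 0.1829]
tool_rot: [2.109, 2.327, 0.016]
ft_force: [0.4, -0.4, -1.1]
grip_width: 0.686
grip_force: 15.0
```

Emit:
play_rows([
  [[-0.1, 0, -0.2, 0, 0, 0, -1], [-0.4, 0.1, -0.2, 0, 0, 0, -1], [-0.7, 0.1, -0.2, 0, 0, 0, -1], [-1, 0.1, -0.2, 0, 0, 0, -1]],
])

```text
time: 24.85
position: [0.4653, 0.2745, 0.1967]
tool_rot: [2.109, 2.328, -0.001]
ft_force: [0.3, -0.6, -1.6]
grip_width: 0.688
grip_force: 15.0
```

Emit:
play_rows([
  [[-0.4, 0.1, 0, 0, 0, 0, -1], [-0.8, 0.1, 0, 0, 0, 0, -1], [-1, 0.1, 0, 0, 0, 0, -1]],
])

```text
time: 25.15
position: [0.4855, 0.1728, 0.1966]
tool_rot: [2.114, 2.323, -0.003]
ft_force: [0.6, 0.6, -1.0]
grip_width: 0.687
grip_force: 15.0
```

Emit:
play_rows([
  [[-0.4, 0.1, 0, 0, 0, 0, -1], [-0.8, 0.1, 0, 0, 0, 0, -1], [-1, 0.1, 0, 0, 0, 0, -1]],
])

```text
time: 25.45
position: [0.505, 0.0744, 0.1967]
tool_rot: [2.114, 2.323, -0.002]
ft_force: [0.1, 0.3, -2.1]
grip_width: 0.683
grip_force: 15.0
```

Emit:
play_rows([
  [[-0.4, 0.1, 0, 0, 0, 0, -1], [-0.8, 0.1, 0, 0, 0, 0, -1], [-0.9, 0.1, 0, 0, 0, 0, -1], [-0.9, 0.1, 0, 0, 0, 0, -1], [-0.9, 0.1, 0, 0, 0, 0, -1], [-0.9, 0.1, 0, 0, 0, 0, -1]],
])

```text
time: 26.05
position: [0.5235, -0.0077, 0.197]
tool_rot: [-2.105, -2.331, -0.0]
ft_force: [0.0, 0.6, -1.7]
grip_width: 0.684
grip_force: 15.0
```

Run:
```python
from h import *
st=ctrl.get_state();print(st["time"],st["position"].round(4),st["grip_width"]);print(go(np.r_[tray(-.075,.003)[:2],.146],np.radians(95.7),st))
```

```text
26.05 [ 0.5235 -0.0077  0.197 ] 0.6839007864569451
(array([-0.076,  0.028,  0.51 ]), array([-0.   , -0.001,  0.001]))
```

Emit:
play_rows([
  [[-0.08, 0.03, 0.2, 0, 0, 0, -1], [-0.08, 0.03, 0.4, 0, 0, 0, -1], [-0.08, 0.03, 0.47, 0, 0, 0, -1], [-0.08, 0.03, 0.5, 0, 0, 0, -1], [-0.08, 0.03, 0.52, 0, 0, 0, -1], [-0.08, 0.03, 0.52, 0, 0, 0, 0.65], [-0.08, 0.03, 0.52, 0, 0, 0, 0.65], [-0.08, 0.03, 0.52, 0, 0, 0, 0.65]],
])

```text
time: 26.85
position: [0.528, -0.0174, 0.1461]
tool_rot: [2.109, 2.327, 0.002]
ft_force: [-1.0, 1.0, 0.3]
grip_width: 0.808
grip_force: 0.0
```

Emit:
play_rows([
  [[0, 0, 0, 0, 0, 0, 0.65], [0, 0, -0.3, 0, 0, 0, 0.65], [0, 0, -0.6, 0, 0, 0, 0.65], [0, 0, -0.9, 0, 0, 0, 0.65]],
])

```text
time: 27.25
position: [0.5273, -0.0176, 0.2364]
tool_rot: [-2.11, -2.328, 0.0]
ft_force: [-0.9, 0.0, 0.2]
grip_width: 0.828
grip_force: 0.0
```

Emit:
play_rows([
  [[0.4, -0.1, 0, 0, 0, 0, 0.65], [0.8, -0.3, 0, 0, 0, 0, 0.65], [1, -0.4, 0, 0, 0, 0, 0.65]],
])

```text
time: 27.55
position: [0.4763, 0.0814, 0.2357]
tool_rot: [-2.105, -2.331, -0.002]
ft_force: [-0.6, 0.4, -0.3]
grip_width: 0.823
grip_force: 0.0
```

Emit:
play_rows([
  [[0.4, -0.1, 0, 0, 0, 0, 0.65], [0.8, -0.3, 0, 0, 0, 0, 0.65], [1, -0.4, 0, 0, 0, 0, 0.65]],
])

```text
time: 27.85
position: [0.4262, 0.1771, 0.2355]
tool_rot: [-2.104, -2.332, -0.001]
ft_force: [0.5, 0.0, 0.8]
grip_width: 0.824
grip_force: 0.0
```

Emit:
play_rows([
  [[0.4, -0.1, 0, 0, 0, 0, 0.65], [0.8, -0.3, 0, 0, 0, 0, 0.65], [1, -0.3, 0, 0, 0, 0, 0.65], [1, -0.3, 0, 0, 0, 0, 0.65], [1, -0.3, 0, 0, 0, 0, 0.65]],
])

```text
time: 28.35
position: [0.3888, 0.2698, 0.2353]
tool_rot: [2.109, 2.328, -0.0]
ft_force: [0.9, -0.5, 0.2]
grip_width: 0.827
grip_force: 0.0
```

Run:
```python
from h import *
st=topt();wt();print(go((.377,.305,.078),np.radians(95.7),st))
```

```text
28.35 TCP [0.3888 0.2698 0.2353] grip 0.827 [ 0.9 -0.5  0.2]
[347.2 165. ] [ 21  19 318] bench [ 0.693 -0.089] tray [ 0.685 -0.087]
[293.2 172.3] [ 20  20 319] bench [0.676 0.081] tray [0.668 0.076]
[380.6 189. ] [ 20  29 343] bench [ 0.615 -0.191] tray [ 0.61  -0.184]
[355.  214.6] [ 21  20 333] bench [ 0.537 -0.108] tray [ 0.535 -0.105]
[325.8 218.2] [ 21  21 333] bench [ 0.529 -0.017] tray [ 0.527 -0.018]
0 [0.519 0.067] 1 [ 0.527 -0.018] 2 [ 0.536 -0.102] 3 [0.668 0.082] 4 [ 0.677 -0.003] 5 [ 0.685 -0.088] 
w [ 619.  140.   46.  132. 4990.] [0.796 0.391]
w [ 308.  157.   62.   61. 3012.] [0.376 0.305]
(array([ 0.363, -0.083,  1.573]), array([ 0.,  0., -0.]))
```

Emit:
play_rows([
  [[0.2, -0.05, 0.3, 0, 0, 0, 0.65], [0.37, -0.09, 0.6, 0, 0, 0, 0.65], [0.37, -0.09, 0.9, 0, 0, 0, 0.65], [0.37, -0.09, 0.9, 0, 0, 0, 0.65], [0.37, -0.09, 0.9, 0, 0, 0, 0.65]],
])

```text
time: 28.95
position: [0.3767, 0.305, 0.1456]
tool_rot: [2.112, 2.325, -0.001]
ft_force: [-0.2, -0.3, 0.3]
grip_width: 0.825
grip_force: 0.0
```

Emit:
play_rows([
  [[0, 0, 0.4, 0, 0, 0, 0.65], [0, 0, 0.67, 0, 0, 0, 0.65], [0, 0, 0.67, 0, 0, 0, 0.65], [0, 0, 0.67, 0, 0, 0, 0.65], [0, 0, 0.67, 0, 0, 0, -1], [0, 0, 0.67, 0, 0, 0, -1], [0, 0, 0.67, 0, 0, 0, -1], [0, 0, 0.67, 0, 0, 0, -1]],
])

```text
time: 29.75
position: [0.3766, 0.307, 0.08]
tool_rot: [2.109, 2.328, 0.004]
ft_force: [-1.4, -1.1, 7.2]
grip_width: 0.685
grip_force: 15.0
```

Emit:
play_rows([
  [[0, 0, 0, 0, 0, 0, -1], [0, 0, -0.3, 0, 0, 0, -1], [0, 0, -0.7, 0, 0, 0, -1], [0, 0, -1, 0, 0, 0, -1], [0, 0, -1, 0, 0, 0, -1]],
])

```text
time: 30.25
position: [0.3783, 0.3082, 0.1834]
tool_rot: [2.109, 2.327, 0.016]
ft_force: [0.2, 0.8, -1.2]
grip_width: 0.682
grip_force: 15.0
```

Emit:
play_rows([
  [[-0.1, 0, -0.2, 0, 0, 0, -1], [-0.4, 0.2, -0.2, 0, 0, 0, -1], [-0.7, 0.4, -0.2, 0, 0, 0, -1], [-1, 0.5, -0.2, 0, 0, 0, -1]],
])

```text
time: 30.65
position: [0.4367, 0.2103, 0.1981]
tool_rot: [2.109, 2.327, 0.001]
ft_force: [0.6, -0.4, -0.2]
grip_width: 0.689
grip_force: 15.0
```

Emit:
play_rows([
  [[-0.4, 0.2, 0, 0, 0, 0, -1], [-0.8, 0.4, 0, 0, 0, 0, -1], [-1, 0.5, 0, 0, 0, 0, -1]],
])

```text
time: 30.95
position: [0.4965, 0.1126, 0.1979]
tool_rot: [2.114, 2.322, -0.001]
ft_force: [-1.0, 0.2, -0.4]
grip_width: 0.683
grip_force: 15.0
```

Emit:
play_rows([
  [[-0.4, 0.1, 0, 0, 0, 0, -1], [-0.5, 0.2, 0, 0, 0, 0, -1], [-0.5, 0.2, 0, 0, 0, 0, -1], [-0.5, 0.2, 0, 0, 0, 0, -1], [-0.5, 0.2, 0, 0, 0, 0, -1]],
])

```text
time: 31.45
position: [0.5192, 0.0709, 0.1979]
tool_rot: [-2.106, -2.33, 0.0]
ft_force: [-0.6, -0.1, -0.3]
grip_width: 0.688
grip_force: 15.0
```

Run:
```python
from h import *
st=ctrl.get_state();print(st["time"],st["position"].round(4),st["grip_width"]);print(go(np.r_[tray(-.075,.087)[:2],.146],np.radians(95.7),st))
```

```text
31.45 [0.5192 0.0709 0.1979] 0.6881105157890486
(array([-0.022, -0.007,  0.519]), array([-0.001, -0.   ,  0.001]))
```

Emit:
play_rows([
  [[-0.02, -0.01, 0.2, 0, 0, 0, -1], [-0.02, -0.01, 0.4, 0, 0, 0, -1], [-0.02, -0.01, 0.47, 0, 0, 0, -1], [-0.02, -0.01, 0.5, 0, 0, 0, -1], [-0.02, -0.01, 0.52, 0, 0, 0, -1], [-0.02, -0.01, 0.52, 0, 0, 0, 0.65], [-0.02, -0.01, 0.52, 0, 0, 0, 0.65], [-0.02, -0.01, 0.52, 0, 0, 0, 0.65]],
])

```text
time: 32.25
position: [0.5197, 0.0672, 0.147]
tool_rot: [2.109, 2.328, 0.002]
ft_force: [0.3, -0.1, -0.3]
grip_width: 0.81
grip_force: 0.0
```

Emit:
play_rows([
  [[0, 0, 0, 0, 0, 0, 0.65], [0, 0, -0.3, 0, 0, 0, 0.65], [0, 0, -0.6, 0, 0, 0, 0.65], [0, 0, -1, 0, 0, 0, 0.65]],
])

```text
time: 32.65
position: [0.5182, 0.0669, 0.2463]
tool_rot: [-2.109, -2.327, 0.004]
ft_force: [0.6, 0.9, -0.1]
grip_width: 0.825
grip_force: 0.0
```

Emit:
play_rows([
  [[-0.4, 0, -0.3, 0, 0, 0, 1], [-0.8, 0, -0.5, 0, 0, 0, 1], [-1, 0, -0.5, 0, 0, 0, 1]],
])

```text
time: 32.95
position: [0.5305, -0.0367, 0.3005]
tool_rot: [2.11, 2.319, 0.007]
ft_force: [1.3, -0.3, -1.5]
grip_width: 0.974
grip_force: 0.0
```

Emit:
play_rows([
  [[-0.4, 0, -0.2, 0, 0, 0, 1], [-0.8, 0, -0.3, 0, 0, 0, 1], [-1, 0, -0.3, 0, 0, 0, 1], [-1, 0, -0.3, 0, 0, 0, 1], [-1, 0, -0.3, 0, 0, 0, 1]],
])

```text
time: 33.45
position: [0.5387, -0.1317, 0.3262]
tool_rot: [-2.11, -2.327, -0.001]
ft_force: [-0.1, 1.5, -0.7]
grip_width: 1.003
grip_force: 0.0
```

Run:
```python
from h import *
st=topt();st,im=shot("wrist","w5.png")
for a in tins("wrist",st,im,z=.1,amin=300): print(a[0],a[1].round(3))
```

```text
33.45 TCP [ 0.5387 -0.1317  0.3262] grip 1.003 [-0.1  1.5 -0.7]
[347.1 165. ] [ 21  19 319] bench [ 0.693 -0.089] tray [ 0.685 -0.086]
[293.1 172.3] [ 21  20 322] bench [0.676 0.081] tray [0.668 0.076]
[350.4 214.4] [ 11  20 162] bench [ 0.539 -0.094] tray [ 0.536 -0.091]
[325.7 218.3] [ 21  21 335] bench [ 0.529 -0.017] tray [ 0.527 -0.017]
[298.4 221.8] [ 20  21 333] bench [0.52  0.069] tray [0.519 0.064]
0 [0.519 0.067] 1 [ 0.527 -0.018] 2 [ 0.536 -0.102] 3 [0.668 0.082] 4 [ 0.677 -0.003] 5 [ 0.685 -0.088] 
[ 319.   13.   57.   31. 1442.] [0.521 0.054]
[ 456.   20.   47.   44. 1686.] [0.669 0.074]
[ 319.   80.   60.   56. 2583.] [ 0.528 -0.018]
[ 319.  163.   56.   55. 2460.] [ 0.536 -0.104]
[ 454.  162.   47.   52. 1894.] [ 0.685 -0.086]
[370. 225.  71.  23. 977.] [ 0.599 -0.167]
[375. 243.  35.  20. 458.] [ 0.609 -0.189]
```

View pics/w5.png

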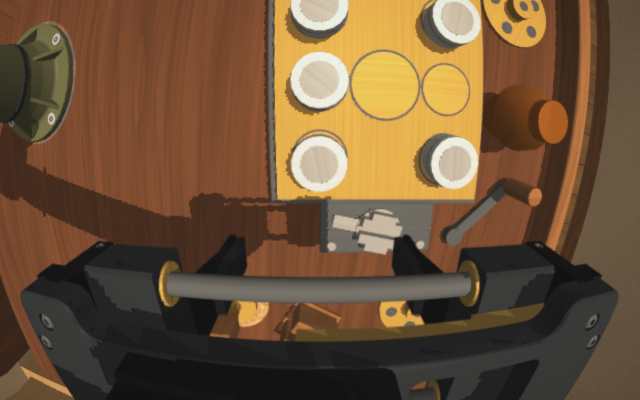

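The view shows five tins on their rings: (319,13), (319,80), (319,163), (456,20) and (454,162). The far middle ring at (445,88) is left empty and the large ring at (385,85) is clear. The cam tongue points towards the robot at (345,222). Next I look at the tamper.

Emit:
play_rows([
  [[-0.4, -0.3, 0, 0, 0, 0, 1], [-0.8, -0.6, 0, 0, 0, 0, 1], [-1, -0.7, 0, 0, 0, 0, 1]],
])

```text
time: 33.85
position: [0.4763, -0.2413, 0.3265]
tool_rot: [2.113, 2.325, -0.001]
ft_force: [-0.7, -0.1, 0.9]
grip_width: 0.999
grip_force: 0.0
```

Emit:
play_rows([
  [[-0.4, -0.3, 0, 0, 0, 0, 1], [-0.8, -0.6, 0.2, 0, 0, 0, 1], [-1, -0.7, 0.2, 0, 0, 0, 1], [-1, -0.7, 0.2, 0, 0, 0, 1], [-1, -0.7, 0.2, 0, 0, 0, 1]],
])

```text
time: 34.35
position: [0.4199, -0.3435, 0.3061]
tool_rot: [-2.108, -2.329, -0.002]
ft_force: [0.2, 0.3, -0.2]
grip_width: 0.999
grip_force: 0.0
```

Run:
```python
from h import *
st,im=shot("wrist","w6.png");print(st["time"],st["position"].round(4))
np.save("w6.npy",np.r_[st["position"],st["tool_rot"]])
```

```text
34.35 [ 0.4199 -0.3435  0.3061]
```

View pics/w6.png

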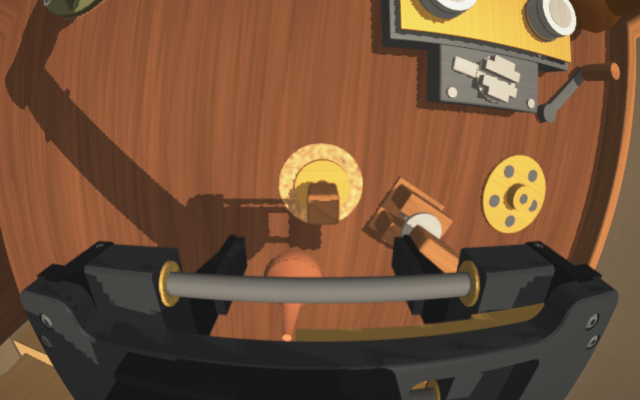

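The mat is at (321,184) with the tamper's grip leaning by perspective to about (323,205). The key stand is at (415,220) and a red bulb at (290,275) must be avoided. I enlarge for the yaw.

Run:
```python
import cv2
im=cv2.imread("pics/w6.png")
cv2.imwrite("pics/c6.png",cv2.resize(im[130:280,270:470],None,fx=4,fy=4,interpolation=cv2.INTER_CUBIC))
```

```text
(no output)
```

View pics/c6.png

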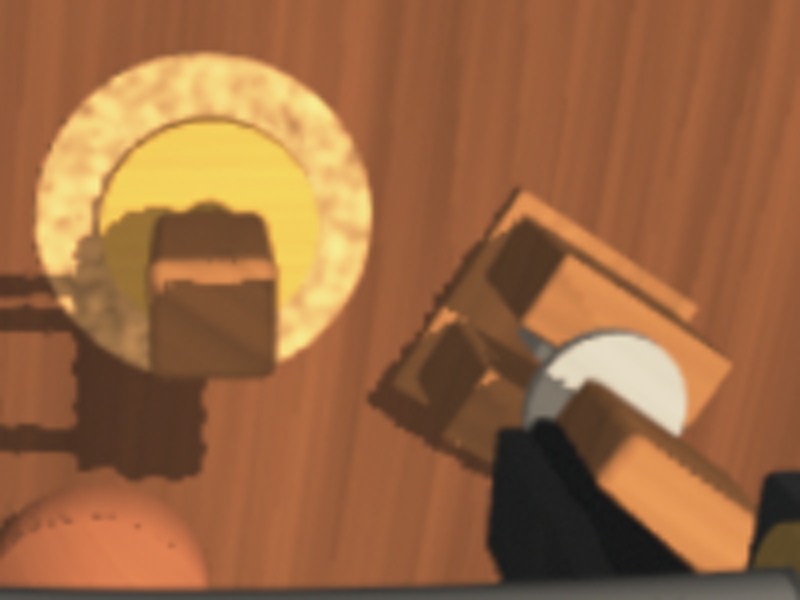

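Run:
```python
from h import *
v=np.load("w6.npy");st=dict(position=v[:3],tool_rot=v[3:])
o=lambda c,z:onz("wrist",(270+c[0]/4,130+c[1]/4),z,st)
T=np.array([o(c,.112) for c in((152,262),(272,262),(276,376),(152,376))]);print(T.round(4),T.mean(0).round(4))
E=T-np.roll(T,1,0);print(np.linalg.norm(E,axis=1).round(4),np.degrees(np.arctan2(E[:,1],E[:,0])).round(1))
im=cv2.imread("pics/w6.png")
m=mask(im,(12,60,120),(32,255,255))[130:225,270:375]
c,_=cv2.findContours(m,0,2);c=max(c,key=cv2.contourArea);(x,y),r=cv2.minEnclosingCircle(c);print("mat",x+270,y+130,r,onz("wrist",(x+270,y+130),.006,st).round(4))
print("matcrop",o((204,216),.006).round(4),"foot",o((209,222),.020).round(4))
for n,a,b,z in(("blk",(568,255),(730,365),.058),("grip",(640,435),(755,515),.136),("grip2",(597,383),(640,435),.136)):
    p,q=o(a,z),o(b,z);d=q-p;print(n,p.round(4),q.round(4),np.hypot(*d).round(4),np.degrees(np.arctan2(d[1],d[0])).round(1))
print("collar",o((606,410),.062).round(4))
```

```text
[[ 0.4097 -0.3437]
 [ 0.4384 -0.3409]
 [ 0.4428 -0.37  ]
 [ 0.4122 -0.3729]] [ 0.4258 -0.3569]
[0.0293 0.0289 0.0294 0.0307] [  95.     5.6  -81.3 -174.4]
mat 320.5 184.0 43.07271194458008 [ 0.4237 -0.3567]
matcrop [ 0.4244 -0.3567] foot [ 0.4257 -0.3551]
blk [ 0.5304 -0.3447] [ 0.5917 -0.3743] 0.068 -25.7
grip [ 0.5307 -0.3684] [ 0.5689 -0.3885] 0.0431 -27.7
grip2 [ 0.5166 -0.356 ] [ 0.5307 -0.3684] 0.0188 -41.3
collar [ 0.551  -0.3909]
```

The tamper is at (0.426, -0.357), squared to the tool within a degree, and its measured face is about 30 mm, as expected. I grip it a little high so the gripper's body clears the key.

Emit:
play_rows([
  [[-0.13, 0.05, 0.3, 0, 0, 0, 1], [-0.13, 0.05, 0.6, 0, 0, 0, 1], [-0.13, 0.05, 0.9, 0, 0, 0, 1], [-0.13, 0.05, 0.9, 0, 0, 0, 1], [-0.13, 0.05, 0.9, 0, 0, 0, 1]],
], squeeze=40)

```text
time: 34.9
position: [0.4266, -0.3557, 0.2166]
tool_rot: [-2.106, -2.331, -0.0]
ft_force: [0.4, -0.5, -0.4]
grip_width: 1.003
grip_force: 0.0
```

Emit:
play_rows([
  [[0, 0, 0.3, 0, 0, 0, 1], [0, 0, 0.55, 0, 0, 0, 1], [0, 0, 0.68, 0, 0, 0, 1], [0, 0, 0.68, 0, 0, 0, 1], [0, 0, 0.68, 0, 0, 0, 1]],
])

```text
time: 35.4
position: [0.4264, -0.3576, 0.1498]
tool_rot: [2.107, 2.327, 0.001]
ft_force: [0.5, 0.1, -0.2]
grip_width: 1.002
grip_force: 0.0
```

Run:
```python
from h import *
st,im=shot("wrist","w7.png");print(st["time"],st["position"].round(4),st["ft_force"].round(1));print(go((.4257,-.3568,.148),np.radians(95.6),st))
```

```text
35.4 [ 0.4264 -0.3576  0.1498] [ 0.5  0.1 -0.2]
(array([ 0.008, -0.006,  0.018]), array([0.001, 0.001, 0.001]))
```

Emit:
play_rows([
  [[0, 0, 0, 0, 0, 0, -1], [0, 0, 0, 0, 0, 0, -1], [0, 0, 0, 0, 0, 0, -1], [0, 0, 0, 0, 0, 0, -1], [0, 0, 0, 0, 0, 0, -1], [0, 0, 0, 0, 0, 0, -1], [0, 0, 0, 0, 0, 0, -1]],
])

```text
time: 36.15
position: [0.4254, -0.3572, 0.1482]
tool_rot: [-2.109, -2.328, -0.0]
ft_force: [-0.6, 0.1, -0.6]
grip_width: 0.45
grip_force: 0.0
```

Run:
```python
from h import *
st=ctrl.get_state();print(st["time"],st["position"].round(4),st["ft_force"].round(1),st["grip_width"]*87)
```

```text
36.15 [ 0.4254 -0.3572  0.1482] [-0.6  0.1 -0.6] 39.1389615566711
```

Emit:
play_rows([
  [[0, 0, -0.2, 0, 0, 0, -1], [0, 0, -0.5, 0, 0, 0, -1], [0, 0, -0.9, 0, 0, 0, -1], [0, 0, -0.9, 0, 0, 0, -1]],
])

```text
time: 36.55
position: [0.4271, -0.3591, 0.2427]
tool_rot: [2.104, 2.322, 0.003]
ft_force: [0.8, -0.6, -4.4]
grip_width: 0.364
grip_force: 39.9
```

Emit:
play_rows([
  [[0.1, 0, -0.3, 0, 0, 0, -1], [0.4, 0.3, -0.4, 0, 0, 0, -1], [0.8, 0.5, -0.4, 0, 0, 0, -1], [1, 0.7, -0.4, 0, 0, 0, -1]],
])

```text
time: 36.95
position: [0.4856, -0.2463, 0.2766]
tool_rot: [-2.103, -2.328, -0.003]
ft_force: [0.6, 0.8, -4.1]
grip_width: 0.362
grip_force: 39.9
```

Emit:
play_rows([
  [[0.4, 0.3, 0, 0, 0, 0, -1], [0.8, 0.5, 0, 0, 0, 0, -1], [1, 0.7, 0, 0, 0, 0, -1]],
])

```text
time: 37.25
position: [0.5451, -0.1389, 0.2758]
tool_rot: [-2.1, -2.329, -0.0]
ft_force: [0.2, 0.2, -5.4]
grip_width: 0.361
grip_force: 39.9
```

Emit:
play_rows([
  [[0.4, 0.2, 0, 0, 0, 0, -1], [0.8, 0.4, 0, 0, 0, 0, -1], [1, 0.6, 0, 0, 0, 0, -1], [1, 0.6, 0, 0, 0, 0, -1], [1, 0.6, 0, 0, 0, 0, -1]],
])

```text
time: 37.75
position: [0.5942, -0.0384, 0.2758]
tool_rot: [-2.106, -2.328, 0.006]
ft_force: [-0.6, -1.4, -4.7]
grip_width: 0.361
grip_force: 39.9
```

Run:
```python
from h import *
st,im=shot("wrist","w8.png");print(st["time"],st["position"].round(4),st["ft_force"].round(1),st["grip_width"]*87);print(go((.602,-.0104,.212),np.radians(95.6),st))
topt()
```

```text
37.75 [ 0.5942 -0.0384  0.2758] [-0.6 -1.4 -4.7] 31.442871512387036
(array([0.271, 0.109, 0.638]), array([-0.003,  0.   ,  0.002]))
37.8 TCP [ 0.5939 -0.0399  0.2764] grip 0.364 [-0.  -0.2 -4. ]
[293.1 172.3] [ 21  20 322] bench [0.676 0.081] tray [0.668 0.076]
[380.6 189. ] [ 20  29 349] bench [ 0.615 -0.191] tray [ 0.609 -0.184]
[298.5 221.8] [ 20  21 334] bench [0.52  0.068] tray [0.519 0.064]
0 [0.519 0.067] 1 [ 0.527 -0.018] 2 [ 0.536 -0.102] 3 [0.668 0.082] 4 [ 0.677 -0.003] 5 [ 0.685 -0.088]
```

View pics/w8.png

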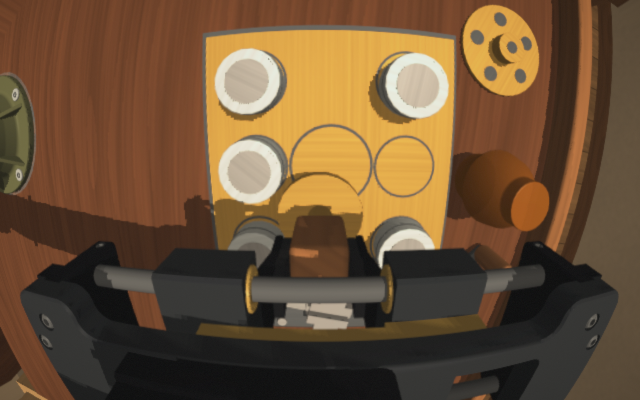

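The view shows the tamper held upright, its foot around (320,210), over the large ring at (330,162). The fingers may have finished closing just after the lift began, so I check how far the foot hangs below the tool.

Run:
```python
from h import *
im=cv2.imread("pics/w8.png"); st=dict(position=np.array([.594,-.0390,.2761]),tool_rot=np.array([-2.106,-2.328,.006]))
R=Ro.from_rotvec(st["tool_rot"]).as_matrix()
for L in(.142,.150,.158,.166):
    z=L-.014; P=[proj("wrist",st["position"]+R@np.array([.035*np.cos(a),.035*np.sin(a),z]),st) for a in np.radians([0,90,270])]
    # grip's top edge at tool z = L-.106
    G=[proj("wrist",st["position"]+R@np.array([.016,s*.016,L-.052]),st) for s in(-1,1)]
    print(L,"far",P[0].round(0),"sides",P[1].round(0),P[2].round(0),"grip lower edge",np.round(G,0).tolist())
cv2.imwrite("pics/c8.png",cv2.resize(im[150:320,230:410],None,fx=3.4,fy=3.4,interpolation=cv2.INTER_CUBIC))
```

```text
0.142 far [319. 175.] sides [365. 220.] [273. 220.] grip lower edge [[293.0, 217.0], [344.0, 217.0]]
0.15 far [319. 172.] sides [363. 216.] [274. 216.] grip lower edge [[294.0, 213.0], [343.0, 213.0]]
0.158 far [319. 170.] sides [362. 213.] [276. 213.] grip lower edge [[295.0, 209.0], [342.0, 209.0]]
0.166 far [319. 168.] sides [361. 210.] [277. 210.] grip lower edge [[296.0, 205.0], [342.0, 205.0]]
```

View pics/c8.png

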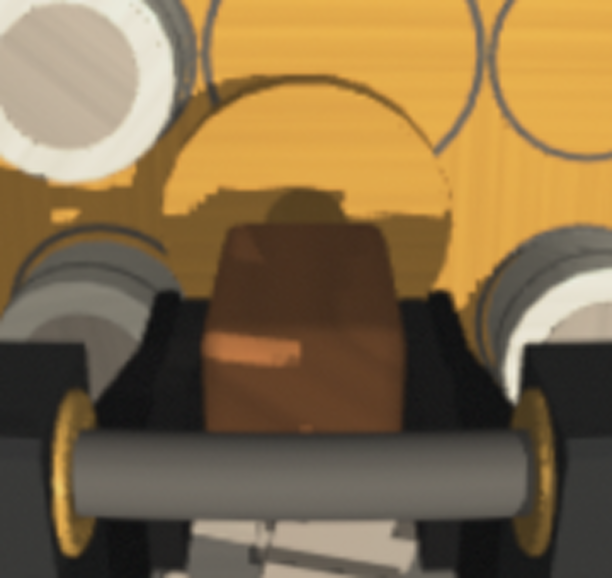

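Emit:
play_rows([
  [[0.15, 0.05, 0, 0, 0, 0, -1], [0.28, 0.1, 0, 0, 0, 0, -1], [0.28, 0.1, 0.2, 0, 0, 0, -1], [0.28, 0.1, 0.4, 0, 0, 0, -1], [0.28, 0.1, 0.4, 0, 0, 0, -1], [0.28, 0.1, 0.4, 0, 0, 0, -1]],
])

```text
time: 38.45
position: [0.6022, -0.0094, 0.2384]
tool_rot: [-2.108, -2.328, 0.0]
ft_force: [0.6, 0.3, -3.1]
grip_width: 0.366
grip_force: 39.9
```

Run:
```python
from h import *
st,im=shot("wrist","w9.png");print(st["time"],st["position"].round(4),st["ft_force"].round(1));print(go((.602,-.0104,.212),np.radians(95.6),st))
```

```text
38.45 [ 0.6022 -0.0094  0.2384] [ 0.6  0.3 -3.1]
(array([-0.01 , -0.002,  0.264]), array([-0.   , -0.   ,  0.001]))
```

Emit:
play_rows([
  [[-0.01, 0, 0.06, 0, 0, 0, -1], [-0.01, 0, 0.12, 0, 0, 0, -1], [-0.01, 0, 0.17, 0, 0, 0, -1], [-0.01, 0, 0.2, 0, 0, 0, -1], [-0.01, 0, 0.2, 0, 0, 0, -1]],
])

```text
time: 39.0
position: [0.6023, -0.0112, 0.2185]
tool_rot: [2.11, 2.328, 0.0]
ft_force: [-1.1, -0.2, -0.6]
grip_width: 0.363
grip_force: 39.9
```

Emit:
play_rows([
  [[0, 0, 0.02, 0, 0, 0, -1], [0, 0, 0.04, 0, 0, 0, -1], [0, 0, 0.06, 0, 0, 0, -1], [0, 0, 0.06, 0, 0, 0, -1]],
])

```text
time: 39.4
position: [0.6024, -0.0112, 0.2128]
tool_rot: [2.109, 2.328, 0.001]
ft_force: [-2.0, -0.5, 4.5]
grip_width: 0.369
grip_force: 40.0
```

Emit:
play_rows([
  [[0, 0, 0.02, 0, 0, 0, -1], [0, 0, 0.04, 0, 0, 0, -1], [0, 0, 0.06, 0, 0, 0, -1], [0, 0, 0.06, 0, 0, 0, -1]],
])

```text
time: 39.8
position: [0.6024, -0.0112, 0.2071]
tool_rot: [2.109, 2.328, 0.001]
ft_force: [-3.1, -0.6, 6.4]
grip_width: 0.365
grip_force: 40.0
```

Emit:
play_rows([
  [[0, 0, 0.02, 0, 0, 0, -1], [0, 0, 0.04, 0, 0, 0, -1], [0, 0, 0.06, 0, 0, 0, -1], [0, 0, 0.06, 0, 0, 0, -1]],
])

```text
time: 40.2
position: [0.6035, -0.0115, 0.206]
tool_rot: [2.108, 2.326, 0.006]
ft_force: [-9.8, -0.3, 28.3]
grip_width: 0.364
grip_force: 40.1
```

The force rose from about 5 N while moving to 28 N over a 15 mm stroke, so the tray is bottomed. I ease off slightly and hold.

Emit:
play_rows([
  [[0, 0, 0, 0, 0, 0, -1], [0, 0, 0, 0, 0, 0, -1], [0, 0, 0, 0, 0, 0, -1], [-0.0, -0.01, -0.01, 0, 0, 0, -1], [0, -0.02, -0.02, 0, 0, 0, -1], [0, -0.02, -0.02, 0, 0, 0, -1], [0, -0.02, -0.02, 0, 0, 0, -1]],
])

```text
time: 40.9
position: [0.6026, -0.0114, 0.2062]
tool_rot: [2.106, 2.325, 0.009]
ft_force: [-2.5, -0.2, 15.5]
grip_width: 0.363
grip_force: 40.0
```

Run:
```python
from h import *
st,im=shot("side","s9.png");print(st["position"].round(4),st["ft_force"].round(1),st["tool_rot"].round(3))
cv2.imwrite("pics/c9.png",cv2.resize(im[120:310,200:440],None,fx=3,fy=3,interpolation=cv2.INTER_CUBIC))
```

```text
[ 0.6026 -0.0114  0.2062] [-2.5 -0.2 15.5] [2.106 2.325 0.009]
```

View pics/c9.png

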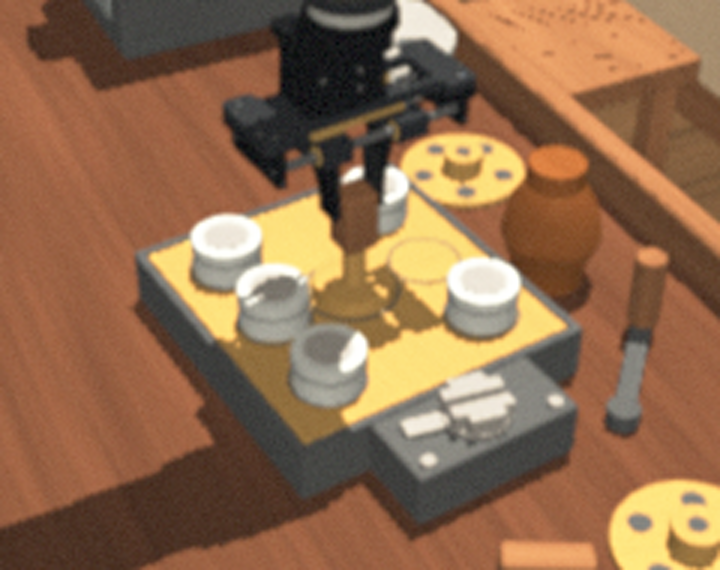

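The side view shows the tray flush with the case rim all round, the tins in place and the tamper upright. I lift the tamper and carry it back.

Emit:
play_rows([
  [[0, 0, -0.05, 0, 0, 0, -1], [0, 0, -0.15, 0, 0, 0, -1], [0, 0, -0.4, 0, 0, 0, -1], [0, 0, -0.75, 0, 0, 0, -1], [0, 0, -0.75, 0, 0, 0, -1]],
])

```text
time: 41.45
position: [0.6025, -0.0114, 0.2815]
tool_rot: [2.106, 2.324, 0.009]
ft_force: [1.9, 0.5, -3.3]
grip_width: 0.363
grip_force: 40.0
```

Emit:
play_rows([
  [[-0.4, -0.3, 0, 0, 0, 0, -1], [-0.8, -0.5, 0, 0, 0, 0, -1], [-1, -0.7, 0, 0, 0, 0, -1]],
])

```text
time: 41.75
position: [0.5384, -0.1222, 0.2755]
tool_rot: [2.114, 2.323, -0.006]
ft_force: [-0.6, -1.9, -3.7]
grip_width: 0.363
grip_force: 40.0
```

Emit:
play_rows([
  [[-0.4, -0.3, 0, 0, 0, 0, -1], [-0.8, -0.5, 0, 0, 0, 0, -1], [-1, -0.7, 0, 0, 0, 0, -1]],
])

```text
time: 42.05
position: [0.4782, -0.2281, 0.2758]
tool_rot: [2.115, 2.323, -0.004]
ft_force: [0.9, -0.9, -3.4]
grip_width: 0.365
grip_force: 40.0
```

Emit:
play_rows([
  [[-0.4, -0.3, 0, 0, 0, 0, -1], [-0.8, -0.5, 0, 0, 0, 0, -1], [-1, -0.7, 0, 0, 0, 0, -1], [-1, -0.7, 0, 0, 0, 0, -1]],
])

```text
time: 42.45
position: [0.416, -0.3351, 0.2759]
tool_rot: [-2.119, -2.317, 0.006]
ft_force: [-0.5, -0.4, -4.2]
grip_width: 0.362
grip_force: 40.0
```

Emit:
play_rows([
  [[-0.25, 0, 0, 0, 0, 0, -1], [-0.25, 0, 0, 0, 0, 0, -1], [-0.25, 0, 0.3, 0, 0, 0, -1], [-0.25, 0, 0.6, 0, 0, 0, -1], [-0.25, 0, 0.6, 0, 0, 0, -1], [-0.25, 0, 0.6, 0, 0, 0, -1]],
])

```text
time: 43.05
position: [0.4232, -0.3544, 0.2166]
tool_rot: [-2.107, -2.327, 0.001]
ft_force: [0.3, -1.3, -3.4]
grip_width: 0.369
grip_force: 40.0
```

Run:
```python
from h import *
st=topt();print(st["position"].round(4),st["ft_force"].round(1));print(go((.4248,-.357,.164),np.radians(95.6),st))
```

```text
43.05 TCP [ 0.4232 -0.3544  0.2166] grip 0.369 [ 0.3 -1.3 -3.4]
[346.9 165.6] [ 21  20 315] bench [ 0.692 -0.088] tray [ 0.683 -0.085]
[293.5 172.9] [ 20  20 315] bench [0.674 0.08 ] tray [0.666 0.075]
[380.6 189. ] [ 20  29 340] bench [ 0.615 -0.191] tray [ 0.61  -0.184]
[325.7 218.4] [ 20  21 325] bench [ 0.528 -0.017] tray [ 0.526 -0.017]
[298.8 222. ] [ 21  21 332] bench [0.52  0.067] tray [0.518 0.063]
[359.3 221.9] [ 20  21 320] bench [ 0.514 -0.121] tray [ 0.513 -0.117]
0 [0.519 0.067] 1 [ 0.527 -0.018] 2 [ 0.536 -0.102] 3 [0.668 0.082] 4 [ 0.677 -0.003] 5 [ 0.685 -0.088] 
[ 0.4232 -0.3544  0.2166] [ 0.3 -1.3 -3.4]
(array([-0.028,  0.015,  0.526]), array([-0.001, -0.001,  0.001]))
```

The tin on spot2 has been knocked: it now reads (0.513, -0.117) against its ring at (0.536, -0.102). I finish setting the tamper down, then mend the tin.

Emit:
play_rows([
  [[-0.03, 0.02, 0.2, 0, 0, 0, -1], [-0.03, 0.02, 0.4, 0, 0, 0, -1], [-0.03, 0.02, 0.46, 0, 0, 0, -1], [-0.03, 0.02, 0.48, 0, 0, 0, -1], [-0.03, 0.02, 0.5, 0, 0, 0, -1], [-0.03, 0.02, 0.5, 0, 0, 0, -1]],
])

```text
time: 43.7
position: [0.4261, -0.3585, 0.1683]
tool_rot: [2.108, 2.327, 0.001]
ft_force: [-1.1, 0.3, -4.2]
grip_width: 0.363
grip_force: 40.0
```

Emit:
play_rows([
  [[0, 0, 0.02, 0, 0, 0, -1], [0, 0, 0.03, 0, 0, 0, -1], [0, 0, 0.03, 0, 0, 0, -1]],
])

```text
time: 44.0
position: [0.4255, -0.3581, 0.1643]
tool_rot: [2.109, 2.328, 0.0]
ft_force: [-0.0, 0.2, -4.1]
grip_width: 0.362
grip_force: 40.0
```

Run:
```python
from h import *
st=ctrl.get_state();print(st["position"].round(4),st["ft_force"].round(1))
```

```text
[ 0.4255 -0.3581  0.1643] [-0.   0.2 -4.1]
```

Not touching yet; lower in small steps.

Emit:
play_rows([
  [[0, 0, 0.01, 0, 0, 0, -1], [0, 0, 0.02, 0, 0, 0, -1], [0, 0, 0.02, 0, 0, 0, -1]],
])

```text
time: 44.3
position: [0.4257, -0.3582, 0.1631]
tool_rot: [2.109, 2.328, 0.001]
ft_force: [-1.7, 2.2, 4.4]
grip_width: 0.358
grip_force: 40.0
```

Emit:
play_rows([
  [[0, 0, 0.01, 0, 0, 0, -1], [0, 0, 0.02, 0, 0, 0, -1], [0, 0, 0.02, 0, 0, 0, -1]],
])

```text
time: 44.6
position: [0.4258, -0.3583, 0.1631]
tool_rot: [-2.109, -2.328, -0.003]
ft_force: [-5.4, 6.7, 17.8]
grip_width: 0.364
grip_force: 40.0
```

Emit:
play_rows([
  [[0, 0, -0.02, 0, 0, 0, -1], [0, 0, -0.02, 0, 0, 0, 0.2], [0, 0, -0.02, 0, 0, 0, 0.65], [0, 0, -0.02, 0, 0, 0, 0.65], [0, 0, -0.02, 0, 0, 0, 0.65], [0, 0, -0.02, 0, 0, 0, 0.65], [0, 0, -0.02, 0, 0, 0, 0.65], [0, 0, -0.02, 0, 0, 0, 0.65]],
], squeeze=15)

```text
time: 45.4
position: [0.4255, -0.3582, 0.1622]
tool_rot: [2.109, 2.328, 0.0]
ft_force: [0.1, -0.2, 0.1]
grip_width: 0.813
grip_force: 0.0
```

Emit:
play_rows([
  [[0, 0, -0.2, 0, 0, 0, 0.65], [0, 0, -0.5, 0, 0, 0, 0.65], [0, 0, -0.9, 0, 0, 0, 0.65], [0, 0, -0.9, 0, 0, 0, 0.65]],
])

```text
time: 45.8
position: [0.4274, -0.3603, 0.2575]
tool_rot: [2.104, 2.321, 0.004]
ft_force: [-0.2, -0.2, 0.4]
grip_width: 0.822
grip_force: 0.0
```

Emit:
play_rows([
  [[0.4, 0.2, 0, 0, 0, 0, 0.65], [0.8, 0.4, 0, 0, 0, 0, 0.65], [1, 0.5, 0, 0, 0, 0, 0.65]],
])

```text
time: 46.1
position: [0.4669, -0.2496, 0.2518]
tool_rot: [-2.104, -2.332, -0.003]
ft_force: [0.5, 0.6, -0.7]
grip_width: 0.824
grip_force: 0.0
```

Emit:
play_rows([
  [[0.4, 0.2, 0, 0, 0, 0, 0.65], [0.8, 0.4, 0, 0, 0, 0, 0.65], [1, 0.5, 0, 0, 0, 0, 0.65], [1, 0.5, 0, 0, 0, 0, 0.65], [1, 0.5, 0, 0, 0, 0, 0.65]],
])

```text
time: 46.6
position: [0.5052, -0.1494, 0.2519]
tool_rot: [-2.108, -2.329, 0.001]
ft_force: [-0.0, -0.8, -0.5]
grip_width: 0.821
grip_force: 0.0
```

Run:
```python
from h import *
st,im=shot("wrist","w10.png");print(st["time"],st["position"].round(4),st["ft_force"].round(1))
for a in tins("wrist",st,im,z=.085,amin=300):print(a[0],a[1].round(3))
print(go((.513,-.118,.145),np.radians(95.7),st))
```

```text
46.6 [ 0.5052 -0.1494  0.2519] [-0.  -0.8 -0.5]
[515.  10.  46.  25. 866.] [0.673 0.063]
[ 361.   56.   71.   67. 3686.] [ 0.527 -0.019]
[ 510.  159.   47.   59. 2204.] [ 0.685 -0.086]
[ 333.  170.   68.   68. 3612.] [ 0.514 -0.117]
[ 416.  236.   83.   27. 1182.] [ 0.6   -0.171]
[424. 258.  35.  23. 409.] [ 0.613 -0.194]
(array([0.305, 0.11 , 1.068]), array([-0.,  0., -0.]))
```

View pics/w10.png

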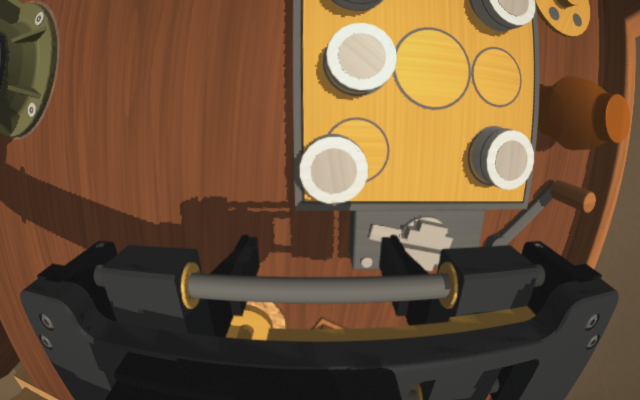

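The view shows the knocked tin flat on the tray at (333,170), its ring partly bare at (358,150). I regrasp it there and move it back.

Emit:
play_rows([
  [[0.2, 0.1, 0.3, 0, 0, 0, 0.65], [0.32, 0.12, 0.6, 0, 0, 0, 0.65], [0.32, 0.12, 0.8, 0, 0, 0, 0.65], [0.32, 0.12, 0.8, 0, 0, 0, 0.65], [0.32, 0.12, 0.8, 0, 0, 0, 0.65]],
])

```text
time: 47.15
position: [0.5139, -0.118, 0.1727]
tool_rot: [2.112, 2.325, -0.001]
ft_force: [0.0, 0.2, -0.1]
grip_width: 0.82
grip_force: 0.0
```

Emit:
play_rows([
  [[0, 0, 0.2, 0, 0, 0, 0.65], [0, 0, 0.42, 0, 0, 0, 0.65], [0, 0, 0.42, 0, 0, 0, 0.65], [0, 0, 0.42, 0, 0, 0, -1], [0, 0, 0.42, 0, 0, 0, -1], [0, 0, 0.42, 0, 0, 0, -1], [0, 0, 0.42, 0, 0, 0, -1], [0, 0, 0.42, 0, 0, 0, -1]],
])

```text
time: 47.95
position: [0.5148, -0.1165, 0.131]
tool_rot: [2.109, 2.327, 0.002]
ft_force: [-0.0, -0.1, 1.2]
grip_width: 0.689
grip_force: 15.0
```

Run:
```python
from h import *
st=ctrl.get_state();print(st["position"].round(4),st["ft_force"].round(1),st["grip_width"]);print(go(np.r_[tray(-.075,-.085)[:2],st["position"][2]],np.radians(95.7),st))
```

```text
[ 0.5148 -0.1165  0.131 ] [-0.  -0.1  1.2] 0.6885615465969436
(array([0.119, 0.223, 0.   ]), array([ 0.001,  0.   , -0.001]))
```

Emit:
play_rows([
  [[0, 0, 0, 0, 0, 0, -1], [0, 0, -0.06, 0, 0, 0, -1], [0.06, 0.1, -0.06, 0, 0, 0, -1], [0.13, 0.22, -0.06, 0, 0, 0, -1], [0.13, 0.22, -0.06, 0, 0, 0, -1], [0.13, 0.22, -0.02, 0, 0, 0, -1], [0.13, 0.22, 0.01, 0, 0, 0, -1], [0.13, 0.22, 0.01, 0, 0, 0, -1]],
])

```text
time: 48.75
position: [0.5354, -0.1008, 0.1295]
tool_rot: [2.109, 2.328, 0.002]
ft_force: [1.5, 1.8, 4.0]
grip_width: 0.688
grip_force: 15.0
```

Emit:
play_rows([
  [[0, 0, 0, 0, 0, 0, 0.65], [0, 0, 0, 0, 0, 0, 0.65], [0, 0, 0, 0, 0, 0, 0.65], [0, 0, -0.3, 0, 0, 0, 0.65], [0, 0, -0.6, 0, 0, 0, 0.65], [0, 0, -1, 0, 0, 0, 0.65]],
])

```text
time: 49.35
position: [0.5333, -0.1013, 0.2287]
tool_rot: [-2.108, -2.325, 0.005]
ft_force: [0.4, -0.5, 0.5]
grip_width: 0.826
grip_force: 0.0
```

Emit:
play_rows([
  [[-0.2, 0, -0.2, 0, 0, -0.1, 1], [-0.4, 0, -0.4, 0, 0, -0.2, 1], [-0.6, 0, -0.5, 0, 0, -0.3, 1], [-0.8, 0, -0.5, 0, 0, -0.4, 1], [-1, 0, -0.5, 0, 0, -0.5, 1], [-1, 0, -0.5, 0, 0, -0.6, 1], [-1, 0, -0.5, 0, 0, -0.65, 1], [-1, 0, -0.5, 0, 0, -0.65, 1]],
])

```text
time: 50.15
position: [0.5441, -0.2011, 0.2788]
tool_rot: [-0.704, -3.061, 0.0]
ft_force: [-0.7, 0.1, -0.0]
grip_width: 1.0
grip_force: 0.0
```

Run:
```python
from h import *
st=topt();print(go((.553,-.385,.30),np.radians(154),st))
```

```text
50.15 TCP [ 0.5441 -0.2011  0.2788] grip 1.0 [-0.7  0.1 -0. ]
[346.9 165.6] [ 21  20 316] bench [ 0.692 -0.088] tray [ 0.683 -0.085]
[293.5 172.8] [ 20  20 316] bench [0.674 0.08 ] tray [0.666 0.076]
[353.6 215.2] [ 21  21 328] bench [ 0.536 -0.104] tray [ 0.534 -0.101]
[325.7 218.4] [ 20  21 324] bench [ 0.528 -0.017] tray [ 0.526 -0.017]
[298.8 222. ] [ 21  21 332] bench [0.52  0.067] tray [0.518 0.063]
0 [0.519 0.067] 1 [ 0.527 -0.018] 2 [ 0.536 -0.102] 3 [0.668 0.082] 4 [ 0.677 -0.003] 5 [ 0.685 -0.088] 
(array([-0.883, -1.615, -0.212]), array([-0.   , -0.001,  0.001]))
```

Emit:
play_rows([
  [[-0.2, -0.4, 0, 0, 0, 0, 1], [-0.4, -0.8, -0.1, 0, 0, 0, 1], [-0.4, -0.8, -0.2, 0, 0, 0, 1]],
])

```text
time: 50.5
position: [0.5428, -0.2975, 0.2993]
tool_rot: [-0.722, -3.056, 0.009]
ft_force: [-0.5, -1.8, -0.4]
grip_width: 1.002
grip_force: 0.0
```

Emit:
play_rows([
  [[-0.2, -0.4, 0, 0, 0, 0, 1], [-0.6, -0.8, 0, 0, 0, 0, 1], [-0.6, -0.8, 0, 0, 0, 0, 1], [-0.6, -0.8, 0, 0, 0, 0, 1], [-0.6, -0.8, 0, 0, 0, 0, 1]],
])

```text
time: 51.0
position: [0.5651, -0.3869, 0.299]
tool_rot: [-0.703, -3.061, -0.002]
ft_force: [0.4, -0.1, -0.1]
grip_width: 0.999
grip_force: 0.0
```

Run:
```python
from h import *
st,im=shot("wrist","w11.png");print(st["time"],st["position"].round(4))
np.save("w11.npy",np.r_[st["position"],st["tool_rot"]])
cv2.imwrite("pics/c11.png",cv2.resize(im[100:290,210:430],None,fx=3.2,fy=3.2,interpolation=cv2.INTER_CUBIC))
```

```text
51.0 [ 0.5651 -0.3869  0.299 ]
```

View pics/c11.png

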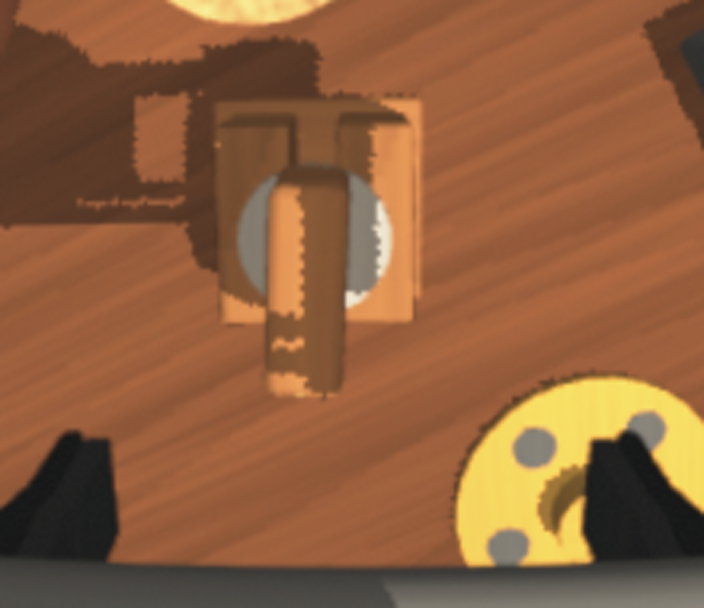

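The key's grip lies along the image's vertical, from about (270,185) to (345,393) in the crop, with the collar at (315,238) and the stand square to it. So the tool yaw is already nearly right.

Run:
```python
from h import *
v=np.load("w11.npy");st=dict(position=v[:3],tool_rot=v[3:])
o=lambda c,z:onz("wrist",(210+c[0]/3.2,100+c[1]/3.2),z,st)
T=np.array([o(c,.136) for c in((272,187),(348,189),(343,392),(266,394))]);print("key",T.round(4).tolist(),T.mean(0).round(4))
E=T-np.roll(T,1,0);print(np.linalg.norm(E,axis=1).round(4),np.degrees(np.arctan2(E[:,1],E[:,0])).round(1))
S=np.array([o(c,.058) for c in((217,120),(412,120),(413,322),(222,322))]);print("stand",S.round(4).tolist(),S.mean(0).round(4))
E=S-np.roll(S,1,0);print(np.linalg.norm(E,axis=1).round(4),np.degrees(np.arctan2(E[:,1],E[:,0])).round(1))
print("collar",o((315,238),.062).round(4))
R=Ro.from_rotvec(st["tool_rot"]).as_matrix();print("tool x yaw",np.degrees(np.arctan2(R[1,0],R[0,0])))
```

```text
key [[0.5203, -0.3857], [0.5295, -0.3682], [0.5796, -0.394], [0.5708, -0.4134]] [ 0.5501 -0.3903]
[0.0576 0.0198 0.0563 0.0213] [ 151.2   62.3  -27.3 -114.3]
stand [[0.4999, -0.4027], [0.5289, -0.3438], [0.5933, -0.3735], [0.5638, -0.4341]] [ 0.5465 -0.3885]
[0.0712 0.0657 0.0709 0.0674] [ 153.8   63.8  -24.8 -116. ]
collar [ 0.5505 -0.3906]
tool x yaw 154.13493671173185
```

Emit:
play_rows([
  [[0.12, -0.09, 0.2, 0, 0, 0, 0.2], [0.12, -0.09, 0.5, 0, 0, 0, 0.2], [0.12, -0.09, 0.7, 0, 0, 0, 0.2], [0.12, -0.09, 0.7, 0, 0, 0, 0.2], [0.12, -0.09, 0.7, 0, 0, 0, 0.2]],
], squeeze=40)

```text
time: 51.55
position: [0.5507, -0.3898, 0.2302]
tool_rot: [0.7, 3.062, 0.001]
ft_force: [0.4, 0.3, 0.3]
grip_width: 0.651
grip_force: 0.0
```

Emit:
play_rows([
  [[0, 0, 0.2, 0, 0, 0, 0.2], [0, 0, 0.4, 0, 0, 0, 0.2], [0, 0, 0.64, 0, 0, 0, 0.2], [0, 0, 0.64, 0, 0, 0, 0.2], [0, 0, 0.64, 0, 0, 0, 0.2]],
])

```text
time: 52.05
position: [0.5508, -0.3912, 0.1669]
tool_rot: [0.702, 3.06, -0.001]
ft_force: [-0.4, 0.6, 0.5]
grip_width: 0.6
grip_force: 0.0
```

Run:
```python
from h import *
st=ctrl.get_state();print(st["position"].round(4),st["ft_force"].round(1),st["grip_width"]);print(go((.55,-.39,.165),np.radians(153.5),st))
```

```text
[ 0.5508 -0.3912  0.1669] [-0.4  0.6  0.5] 0.5997190462216365
(array([0.013, 0.007, 0.019]), array([0.   , 0.001, 0.007]))
```

Emit:
play_rows([
  [[0.01, 0, 0.02, 0, 0, 0, -1], [0.01, 0, 0.02, 0, 0, 0, -1], [0.01, 0, 0.02, 0, 0, 0, -1], [0.01, 0, 0.02, 0, 0, 0, -1], [0.01, 0, 0.02, 0, 0, 0, -1], [0.01, 0, 0.02, 0, 0, 0, -1], [0.01, 0, 0.02, 0, 0, 0, -1], [0.01, 0, 0.02, 0, 0, 0, -1]],
])

```text
time: 52.85
position: [0.5491, -0.3913, 0.1637]
tool_rot: [0.703, 3.061, -0.001]
ft_force: [-0.7, -1.4, 3.0]
grip_width: 0.25
grip_force: 39.9
```

Emit:
play_rows([
  [[0, 0, 0, 0, 0, 0, -1], [0, 0, 0, 0, 0, 0, -1]],
])

```text
time: 53.05
position: [0.5491, -0.3912, 0.1636]
tool_rot: [0.703, 3.061, -0.001]
ft_force: [-0.7, -1.0, 3.1]
grip_width: 0.248
grip_force: 39.9
```

The key is gripped, 21.6 mm wide as given. I lift it straight up and go to a place where the cam is in clear view.

Emit:
play_rows([
  [[0, 0, -0.1, 0, 0, 0, -1], [0, 0, -0.3, 0, 0, 0, -1], [0, 0, -0.6, 0, 0, 0, -1], [0, 0, -1, 0, 0, 0, -1], [0, 0, -1, 0, 0, 0, -1]],
])

```text
time: 53.55
position: [0.5512, -0.3917, 0.2694]
tool_rot: [0.7, 3.054, -0.003]
ft_force: [0.9, -1.2, -1.9]
grip_width: 0.251
grip_force: 39.9
```

Emit:
play_rows([
  [[0, 0.3, -0.2, 0, 0, 0, -1], [-0.1, 0.6, -0.2, 0, 0, 0, -1], [-0.2, 0.8, -0.2, 0, 0, 0, -1]],
])

```text
time: 53.85
position: [0.6038, -0.324, 0.2829]
tool_rot: [-0.698, -3.063, -0.005]
ft_force: [-0.5, 1.1, -2.4]
grip_width: 0.25
grip_force: 39.9
```

Emit:
play_rows([
  [[0, 0.3, 0, 0, 0, 0, -1], [-0.1, 0.6, 0, 0, 0, 0, -1], [-0.2, 0.8, 0, 0, 0, 0, -1]],
])

```text
time: 54.15
position: [0.6564, -0.2605, 0.2815]
tool_rot: [-0.697, -3.061, -0.004]
ft_force: [0.1, 0.6, -2.6]
grip_width: 0.249
grip_force: 39.9
```

Emit:
play_rows([
  [[0, 0.3, 0, 0, 0, -0.05, -1], [-0.1, 0.6, 0, 0, 0, -0.12, -1], [-0.2, 0.8, 0, 0, 0, -0.18, -1], [-0.2, 0.8, 0, 0, 0, -0.18, -1], [-0.2, 0.8, 0, 0, 0, -0.18, -1], [-0.2, 0.8, 0, 0, 0, -0.18, -1]],
])

```text
time: 54.75
position: [0.7069, -0.2023, 0.2824]
tool_rot: [-0.268, -3.128, 0.001]
ft_force: [-0.3, -0.9, -2.7]
grip_width: 0.248
grip_force: 39.9
```

Run:
```python
from h import *
st,im=shot("wrist","w12.png");print(st["time"],st["position"].round(4),st["tool_rot"].round(4))
np.save("w12.npy",np.r_[st["position"],st["tool_rot"]])
p=proj("wrist",(.62,-.1895,.06),st);print(p)
x,y=p.astype(int)
m=mask(im,(0,0,140),(180,60,255))
for c,s in blobs(m,100):print(c.round(0),s)
a,b=max(0,y-60),max(0,x-80)
print(b,a);cv2.imwrite("pics/c12.png",cv2.resize(im[a:a+120,b:b+160],None,fx=5,fy=5,interpolation=cv2.INTER_CUBIC))
```

```text
54.75 [ 0.7069 -0.2023  0.2824] [-2.6820e-01 -3.1281e+00  1.4000e-03]
[315.47118632 103.11814287]
[392.  15.] [ 361    0   60   36 1768]
[470.  10.] [443   0  50  26 960]
[529.   9.] [508   0  39  22 614]
[315.  85.] [ 287   48   59   68 1838]
[278.  56.] [272  51  13  12 120]
[552. 124.] [ 535   99   35   51 1417]
[307. 126.] [299 121  15  11 121]
[429. 155.] [ 402  125   55   60 2558]
[630. 206.] [ 619  154   21   92 1359]
235 43
```

View pics/c12.png

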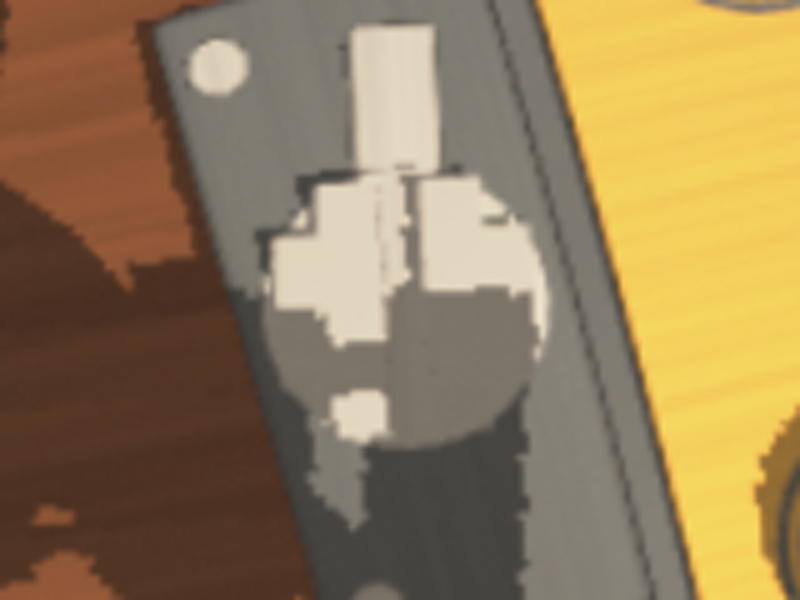

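The crop shows the cam head as a disc centred at about (405,310), its slot running nearly vertical between x = 385 and 420, and the tongue pointing up from (398,165) to (394,30).

Run:
```python
from h import *
v=np.load("w12.npy");st=dict(position=v[:3],tool_rot=v[3:])
o=lambda c,z:onz("wrist",(235+c[0]/5,43+c[1]/5),z,st)
C=o((405,310),.069);print("disc",C.round(4),[np.linalg.norm(o(a,.069)-o(b,.069)).round(4) for a,b in(((262,310),(548,310)),((405,170),(405,450)))])
a=lambda d:np.degrees(np.arctan2(d[1],d[0])).round(1)
t1,t2=o((393.5,30),.055),o((398,165),.055);print("tongue",t1.round(4),a(t1-t2),a(t1-C),np.linalg.norm(t1-C).round(4))
for e in(((385,430),(386,190)),((420,285),(413,185))):print("slot edge",a(o(e[1],.069)-o(e[0],.069)))
print("from tray",tray(0,-.18)[:2].round(4))
R=Ro.from_rotvec(st["tool_rot"]).as_matrix();print("yaw",np.degrees(np.arctan2(R[1,0],R[0,0])))
# another look: w6 image
im=cv2.imread("pics/w6.png");v=np.load("w6.npy");s6=dict(position=v[:3],tool_rot=v[3:])
for c,s in blobs(mask(im,(0,0,140),(180,60,255))[:130],60):print(c.round(1),s,onz("wrist",c,.06,s6).round(4))
```

```text
disc [ 0.6221 -0.1893] [np.float64(0.0557), np.float64(0.0555)]
tongue [ 0.5637 -0.1816] 172.0 172.5 0.059
slot edge 169.8
slot edge 174.1
from tray [ 0.6199 -0.1895]
yaw 170.20042527002732
[457.3   3.9] [437   0  39  11 302] [ 0.5601 -0.1109]
[560.   15.6] [543   0  33  36 926] [ 0.7251 -0.0692]
[404.2  32.1] [391   8  42  33 192] [ 0.4979 -0.1624]
[486.4  79.2] [453  55  65  48 983] [ 0.606  -0.1956]
[503.1  67.4] [485  55  36  28 537] [ 0.6289 -0.1749]
[452.6  91.7] [448  86  10  13 100] [ 0.5626 -0.2203]
[531.  102.7] [528  98   7  11  61] [ 0.6793 -0.2084]
```

The cam centre is (0.621, -0.189) and the slot yaw about 172°, which puts the cam at about 0.24 rad, inside its stated start range. I hover the blade over the slot.

Emit:
play_rows([
  [[0.4, 0, 0, 0, 0, 0, -1], [0.87, -0.02, 0, 0, 0, -0.02, -1], [0.87, -0.02, 0, 0, 0, -0.02, -1], [0.87, -0.02, 0.2, 0, 0, -0.02, -1], [0.87, -0.02, 0.4, 0, 0, -0.02, -1], [0.87, -0.02, 0.45, 0, 0, -0.02, -1], [0.87, -0.02, 0.45, 0, 0, -0.02, -1], [0.87, -0.02, 0.45, 0, 0, -0.02, -1]],
])

```text
time: 55.6
position: [0.622, -0.189, 0.2393]
tool_rot: [0.217, 3.133, -0.001]
ft_force: [-0.2, -0.3, -2.2]
grip_width: 0.254
grip_force: 39.9
```

Run:
```python
from h import *
P=[]
for i in range(3):
    st,im=shot("wrist","w13.png");P.append(st["position"])
print(np.round(P,4),st["ft_force"].round(1),go((.621,-.1894,.23),np.radians(172),st))
```

```text
[[ 0.622  -0.189   0.2393]
 [ 0.6222 -0.1889  0.2396]
 [ 0.6223 -0.1888  0.2396]] [ 0.9 -0.3 -1.4] (array([ 0.012, -0.008,  0.096]), array([-0.   ,  0.001,  0.001]))
```

Emit:
play_rows([
  [[0.01, -0.01, 0.05, 0, 0, 0, -1], [0.01, -0.01, 0.1, 0, 0, 0, -1], [0.01, -0.01, 0.13, 0, 0, 0, -1], [0.01, -0.01, 0.13, 0, 0, 0, -1], [0.01, -0.01, 0.13, 0, 0, 0, -1]],
])

```text
time: 56.25
position: [0.6206, -0.1891, 0.2251]
tool_rot: [-0.215, -3.134, -0.0]
ft_force: [-0.4, 0.2, -2.0]
grip_width: 0.255
grip_force: 39.9
```

Emit:
play_rows([
  [[0, 0, 0.02, 0, 0, 0, -1], [0, 0, 0.04, 0, 0, 0, -1], [0, 0, 0.06, 0, 0, 0, -1], [0, 0, 0.06, 0, 0, 0, -1]],
])

```text
time: 56.65
position: [0.6211, -0.1894, 0.2219]
tool_rot: [0.215, 3.132, 0.001]
ft_force: [-2.8, 1.9, 8.4]
grip_width: 0.247
grip_force: 39.9
```

Run:
```python
from h import *
st=ctrl.get_state();print(st["position"].round(4),st["ft_force"].round(1),st["torque"].round(2))
```

```text
[ 0.6211 -0.1894  0.2219] [-2.8  1.9  8.4] [0.38 0.98 0.01]
```

The blade rests on the head's top face (z 0.222, 8 N), so it is slightly beside the slot. I sweep sideways under light pressure.

Emit:
play_rows([
  [[0, 0, -0.01, 0, 0, 0, -1], [0, 0.01, -0.01, 0, 0, 0, -1], [0, 0.02, 0, 0, 0, 0, -1], [0, 0.02, 0, 0, 0, 0, -1]],
])

```text
time: 57.05
position: [0.6211, -0.1888, 0.222]
tool_rot: [0.216, 3.132, -0.003]
ft_force: [-2.1, -0.7, 9.7]
grip_width: 0.247
grip_force: 39.9
```

Emit:
play_rows([
  [[0, -0.02, -0.01, 0, 0, 0, -1], [0, -0.04, -0.01, 0, 0, 0, -1], [0, -0.04, 0, 0, 0, 0, -1], [0, -0.04, 0, 0, 0, 0, -1]],
])

```text
time: 57.45
position: [0.6201, -0.1911, 0.2186]
tool_rot: [-0.215, -3.134, 0.0]
ft_force: [-1.3, 1.0, -3.3]
grip_width: 0.251
grip_force: 39.9
```

It dropped to 0.2186 with no upward force, so the blade is in the slot. I go down further.

Emit:
play_rows([
  [[0, 0, 0.02, 0, 0, 0, -1], [0, 0, 0.04, 0, 0, 0, -1], [0, 0, 0.06, 0, 0, 0, -1], [0, 0, 0.06, 0, 0, 0, -1], [0, 0, 0.06, 0, 0, 0, -1]],
])

```text
time: 57.95
position: [0.6203, -0.1911, 0.2131]
tool_rot: [-0.215, -3.134, -0.0]
ft_force: [-0.2, -1.2, -1.6]
grip_width: 0.246
grip_force: 39.9
```

Run:
```python
from h import *
st=ctrl.get_state();print(st["position"].round(4),st["ft_force"].round(1),st["torque"].round(2),st["joint_positions"].round(2))
```

```text
[ 0.6203 -0.1911  0.2131] [-0.2 -1.2 -1.6] [ 0.   -0.05  0.01] [-0.13  0.39  0.49  1.57 -0.19  1.23  1.83]
```

Emit:
play_rows([
  [[0, 0, 0, 0, 0, 0.08, -1], [0, 0, 0, 0, 0, 0.16, -1], [0, 0, 0, 0, 0, 0.24, -1], [0, 0, 0, 0, 0, 0.32, -1], [0, 0, 0, 0, 0, 0.4, -1], [0, 0, 0, 0, 0, 0.48, -1], [0, 0, 0, 0, 0, 0.54, -1], [0, 0, 0, 0, 0, 0.54, -1]],
])

```text
time: 58.75
position: [0.6206, -0.1908, 0.2133]
tool_rot: [1.486, 2.768, 0.0]
ft_force: [-0.1, 0.3, -2.2]
grip_width: 0.251
grip_force: 39.9
```

```bash
cat >> h.py <<'E'
def yw():
    st=ctrl.get_state();R=Ro.from_rotvec(st["tool_rot"]).as_matrix()
    print(round(st["time"],2),st["position"].round(4),"yaw",np.degrees(np.arctan2(R[1,0],R[0,0])).round(1),"tilt",np.degrees(np.arccos(-R[2,2])).round(2),"F",st["ft_force"].round(1),"T",st["torque"].round(2),"w",round(st["grip_width"]*87,1))
E
python3 -c "
from h import *
yw()"
```

```text
58.75 [ 0.6206 -0.1908  0.2133] yaw 123.6 tilt 0.02 F [-0.1  0.3 -2.2] T [-0.   -0.07  0.  ] w 21.8
```

Emit:
play_rows([
  [[0, 0, 0, 0, 0, 0.08, -1], [0, 0, 0, 0, 0, 0.16, -1], [0, 0, 0, 0, 0, 0.24, -1], [0, 0, 0, 0, 0, 0.3, -1], [0, 0, 0, 0, 0, 0.3, -1]],
])

```text
time: 59.25
position: [0.6206, -0.1908, 0.2133]
tool_rot: [2.088, 2.347, 0.001]
ft_force: [1.0, 0.7, -2.6]
grip_width: 0.25
grip_force: 39.9
```

```bash
python3 -c "
from h import *
yw()"
```

```text
59.25 [ 0.6206 -0.1908  0.2133] yaw 96.7 tilt 0.03 F [ 1.   0.7 -2.6] T [-0.02 -0.2   0.08] w 21.8
```

Emit:
play_rows([
  [[0, 0, 0, 0, 0, 0.02, -1], [0, 0, 0, 0, 0, 0.04, -1], [0, 0, 0, 0, 0, 0.04, -1]],
])

```text
time: 59.55
position: [0.6206, -0.1909, 0.2133]
tool_rot: [2.163, 2.278, 0.001]
ft_force: [0.4, 0.8, -3.2]
grip_width: 0.251
grip_force: 39.9
```

```bash
python3 -c "
from h import *
yw()"
```

```text
59.55 [ 0.6206 -0.1909  0.2133] yaw 93.0 tilt 0.04 F [ 0.4  0.8 -3.2] T [ 0.14 -0.44  0.1 ] w 21.9
```

Emit:
play_rows([
  [[0, 0, 0, 0, 0, 0.02, -1], [0, 0, 0, 0, 0, 0.04, -1], [0, 0, 0, 0, 0, 0.04, -1]],
])

```text
time: 59.85
position: [0.6207, -0.1908, 0.2133]
tool_rot: [2.234, 2.209, 0.0]
ft_force: [2.0, 1.0, -3.9]
grip_width: 0.247
grip_force: 39.9
```

```bash
python3 -c "
from h import *
yw()"
```

```text
59.85 [ 0.6207 -0.1908  0.2133] yaw 89.4 tilt 0.03 F [ 2.   1.  -3.9] T [ 0.19 -0.62  0.51] w 21.5
```

Torque climbed to 0.5 N m, so the cam is on its stop. A short hold, then back off the torque, raise the key and check the tongue.

Emit:
play_rows([
  [[0, 0, 0, 0, 0, 0.01, -1], [0, 0, 0, 0, 0, 0.02, -1], [0, 0, 0, 0, 0, 0.02, -1], [0, 0, 0, 0, 0, 0.02, -1], [0, 0, 0, 0, 0, 0.0, -1], [0, 0, 0, 0, 0, -0.04, -1], [0, 0, 0, 0, 0, -0.04, -1]],
])

```text
time: 60.55
position: [0.6201, -0.1912, 0.2133]
tool_rot: [-2.164, -2.276, -0.001]
ft_force: [1.5, 0.8, -2.7]
grip_width: 0.248
grip_force: 40.0
```

```bash
python3 -c "
from h import *
yw()"
```

```text
60.55 [ 0.6201 -0.1912  0.2133] yaw 92.9 tilt 0.06 F [ 1.5  0.8 -2.7] T [ 0.42 -0.68  0.01] w 21.6
```

Emit:
play_rows([
  [[0, 0, -0.1, 0, 0, 0, -1], [0, 0, -0.3, 0, 0, 0, -1], [0, 0, -0.6, 0, 0, 0, -1], [0, 0, -0.7, 0, 0, 0, -1], [0, 0, -0.7, 0, 0, 0, -1]],
])

```text
time: 61.05
position: [0.6203, -0.1925, 0.2854]
tool_rot: [2.164, 2.274, 0.002]
ft_force: [0.2, -1.1, -1.2]
grip_width: 0.25
grip_force: 40.0
```

Emit:
play_rows([
  [[-0.3, 0, 0, 0, 0, 0, -1], [-0.7, 0, 0, 0, 0, 0, -1], [-1, 0, 0, 0, 0, 0, -1], [-1, 0, 0, 0, 0, 0, -1], [-1, 0, 0, 0, 0, 0, -1]],
])

```text
time: 61.55
position: [0.6242, -0.292, 0.2814]
tool_rot: [-2.165, -2.272, 0.002]
ft_force: [0.8, 0.7, -0.8]
grip_width: 0.251
grip_force: 40.0
```

Run:
```python
from h import *
yw()
st,im=shot("wrist","w14.png")
C=np.array([.6205,-.1905])
# sample brightness around the cam axis at tongue radius
for a in range(60,136,3):
    v=[im[tuple(proj("wrist",(*(C+r*np.array([np.cos(np.radians(a)),np.sin(np.radians(a))])),.055),st).round().astype(int)[::-1])] for r in(.045,.05,.055)]
    print(a,[p.tolist() for p in v])
topt()
```

```text
61.55 [ 0.6242 -0.292   0.2814] yaw 92.8 tilt 0.19 F [ 0.8  0.7 -0.8] T [0.01 0.03 0.02] w 21.8
60 [[121, 129, 135], [121, 130, 134], [86, 193, 239]]
63 [[121, 131, 136], [105, 113, 118], [97, 217, 245]]
66 [[122, 131, 136], [69, 89, 107], [97, 217, 246]]
69 [[122, 131, 134], [66, 144, 195], [95, 214, 245]]
72 [[118, 127, 130], [90, 203, 243], [95, 215, 246]]
75 [[92, 101, 105], [97, 218, 246], [95, 215, 246]]
78 [[89, 97, 103], [95, 215, 246], [96, 216, 246]]
81 [[57, 99, 129], [95, 215, 246], [94, 214, 245]]
84 [[167, 191, 209], [108, 203, 241], [96, 214, 245]]
87 [[209, 227, 235], [210, 227, 236], [187, 213, 225]]
90 [[212, 228, 237], [212, 228, 237], [211, 227, 236]]
93 [[212, 228, 237], [211, 228, 236], [210, 227, 236]]
96 [[210, 227, 236], [210, 227, 236], [205, 224, 234]]
99 [[203, 222, 232], [201, 221, 231], [201, 221, 231]]
102 [[200, 220, 230], [199, 219, 230], [197, 218, 228]]
105 [[161, 182, 197], [118, 168, 209], [73, 120, 155]]
108 [[57, 90, 114], [97, 216, 246], [96, 216, 246]]
111 [[54, 104, 139], [95, 214, 246], [94, 212, 245]]
114 [[69, 84, 96], [95, 214, 245], [94,
[... 275 characters left out ...]
, 245]]
132 [[116, 125, 129], [117, 125, 129], [72, 158, 215]]
135 [[97, 105, 108], [120, 128, 132], [88, 98, 104]]
61.6 TCP [ 0.625  -0.2904  0.2816] grip 0.251 [-0.3  0.7 -3.2]
[346.9 165.6] [ 21  20 316] bench [ 0.692 -0.088] tray [ 0.683 -0.085]
[293.5 172.9] [ 20  20 317] bench [0.674 0.08 ] tray [0.666 0.075]
[378.6 186.6] [ 29  19 318] bench [ 0.622 -0.185] tray [ 0.617 -0.178]
[353.6 215.1] [ 21  21 329] bench [ 0.536 -0.104] tray [ 0.534 -0.101]
[325.7 218.4] [ 20  21 326] bench [ 0.528 -0.017] tray [ 0.526 -0.017]
[298.8 222. ] [ 21  21 333] bench [0.52  0.068] tray [0.518 0.063]
0 [0.519 0.067] 1 [ 0.527 -0.018] 2 [ 0.536 -0.102] 3 [0.668 0.082] 4 [ 0.677 -0.003] 5 [ 0.685 -0.088]
```

The tongue spans 85° to 105° about the axis, centred on 95°, which is the seated direction; the tins are unmoved. I carry the key back to its stand.

Emit:
play_rows([
  [[-0.2, -0.2, 0, 0, 0, -0.09, -1], [-0.4, -0.4, 0, 0, 0, -0.18, -1], [-0.6, -0.6, 0, 0, 0, -0.27, -1], [-0.8, -0.8, 0, 0, 0, -0.36, -1], [-0.97, -0.8, 0, 0, 0, -0.45, -1], [-0.97, -0.8, 0, 0, 0, -0.54, -1], [-0.97, -0.8, 0, 0, 0, -0.63, -1], [-0.97, -0.8, 0, 0, 0, -0.68, -1]],
])

```text
time: 62.45
position: [0.5512, -0.3902, 0.2829]
tool_rot: [-0.693, -3.064, -0.002]
ft_force: [0.4, -0.5, -2.6]
grip_width: 0.249
grip_force: 40.0
```

Emit:
play_rows([
  [[0, 0, 0, 0, 0, 0, -1], [0, 0, 0.2, 0, 0, 0, -1], [0, 0, 0.4, 0, 0, 0, -1], [0, 0, 0.4, 0, 0, 0, -1], [0, 0, 0.4, 0, 0, 0, -1]],
])

```text
time: 62.95
position: [0.5509, -0.3911, 0.2432]
tool_rot: [-0.703, -3.061, -0.001]
ft_force: [-0.1, -0.2, -1.4]
grip_width: 0.253
grip_force: 40.0
```

```bash
python3 -c "
from h import *
yw();print(go((.549,-.391,.21),np.radians(154.1)))"
```

```text
62.95 [ 0.5509 -0.3911  0.2432] yaw 154.1 tilt 0.05 F [-0.1 -0.2 -1.4] T [-0.05  0.03 -0.01] w 22.0
(array([ 0.017, -0.008,  0.332]), array([ 0.   , -0.001,  0.   ]))
```

Emit:
play_rows([
  [[0.02, -0.01, 0.2, 0, 0, 0, -1], [0.02, -0.01, 0.4, 0, 0, 0, -1], [0.02, -0.01, 0.6, 0, 0, 0, -1], [0.02, -0.01, 0.72, 0, 0, 0, -1], [0.02, -0.01, 0.74, 0, 0, 0, -1], [0.02, -0.01, 0.74, 0, 0, 0, -1]],
])

```text
time: 63.55
position: [0.5487, -0.3922, 0.17]
tool_rot: [0.703, 3.061, -0.001]
ft_force: [0.2, 0.2, -1.4]
grip_width: 0.248
grip_force: 40.0
```

Emit:
play_rows([
  [[0, 0, 0.02, 0, 0, 0, -1], [0, 0, 0.04, 0, 0, 0, -1], [0, 0, 0.05, 0, 0, 0, -1], [0, 0, 0.05, 0, 0, 0, -1]],
])

```text
time: 63.95
position: [0.5484, -0.392, 0.1644]
tool_rot: [0.703, 3.062, 0.0]
ft_force: [-0.4, 0.9, -1.2]
grip_width: 0.252
grip_force: 40.0
```

```bash
python3 -c "
from h import *
yw()"
```

```text
63.95 [ 0.5484 -0.392   0.1644] yaw 154.1 tilt 0.01 F [-0.4  0.9 -1.2] T [-0.02 -0.01  0.03] w 21.9
```

Emit:
play_rows([
  [[0, 0, 0.01, 0, 0, 0, -1], [0, 0, 0.01, 0, 0, 0, -1], [0, 0, 0.01, 0, 0, 0, 0.2], [0, 0, 0.01, 0, 0, 0, 0.2], [0, 0, 0.01, 0, 0, 0, 0.2], [0, 0, 0.01, 0, 0, 0, 0.2], [0, 0, 0.01, 0, 0, 0, 0.2]],
])

```text
time: 64.65
position: [0.5484, -0.392, 0.1633]
tool_rot: [0.703, 3.062, 0.0]
ft_force: [-1.3, -0.2, 0.4]
grip_width: 0.572
grip_force: 0.0
```

Emit:
play_rows([
  [[0, 0, -0.1, 0, 0, 0, 0.2], [0, 0, -0.4, 0, 0, 0, 0.2], [0, 0, -0.8, 0, 0, 0, 0.2], [0, 0, -1, 0, 0, 0, 0.2], [0, 0, -1, 0, 0, 0, 0.2]],
])

```text
time: 65.15
position: [0.5495, -0.3935, 0.2683]
tool_rot: [0.702, 3.055, -0.004]
ft_force: [-0.5, -0.1, -0.6]
grip_width: 0.602
grip_force: 0.0
```

Emit:
play_rows([
  [[0, 0.3, -0.4, 0, 0, 0, 0.2], [0, 0.6, -0.6, 0, 0, 0, 0.2], [0, 0.6, -0.6, 0, 0, 0, 0.2], [0, 0.6, -0.6, 0, 0, 0, 0.2], [0, 0.6, -0.6, 0, 0, 0, 0.2]],
])

```text
time: 65.65
position: [0.5734, -0.3387, 0.3219]
tool_rot: [-0.704, -3.059, 0.0]
ft_force: [-0.2, -1.5, -1.0]
grip_width: 0.597
grip_force: 0.0
```

Run:
```python
from h import *
topt();st,im=shot("side","s15.png");st,w=shot("wrist","w15.png")
a=cv2.imread("pics/side0.png")
# compare key + tamper regions of the side view with the start
for n,(y0,y1,x0,x1) in dict(tamper=(310,385,280,350),key=(295,370,350,405)).items():
    A=cv2.cvtColor(a[y0:y1,x0:x1],6).astype(np.float32);B=cv2.cvtColor(im[y0:y1,x0:x1],6).astype(np.float32)
    print(n,cv2.phaseCorrelate(A,B),abs(A-B).mean())
# collar in wrist view
for c,s in blobs(mask(w,(0,0,90),(180,50,255)),150,6000):print(c.round(0),s,onz("wrist",c,.062,st).round(3))
```

```text
65.65 TCP [ 0.5734 -0.3387  0.3219] grip 0.597 [-0.2 -1.5 -1. ]
[346.9 165.6] [ 21  20 316] bench [ 0.692 -0.088] tray [ 0.683 -0.085]
[293.5 172.8] [ 20  20 316] bench [0.674 0.08 ] tray [0.666 0.076]
[378.6 186.6] [ 29  19 316] bench [ 0.623 -0.185] tray [ 0.617 -0.178]
[353.6 215.1] [ 21  21 329] bench [ 0.536 -0.104] tray [ 0.534 -0.101]
[325.7 218.4] [ 20  21 325] bench [ 0.528 -0.017] tray [ 0.527 -0.017]
[298.8 222. ] [ 21  21 331] bench [0.52  0.067] tray [0.518 0.063]
0 [0.519 0.067] 1 [ 0.527 -0.018] 2 [ 0.536 -0.102] 3 [0.668 0.082] 4 [ 0.677 -0.003] 5 [ 0.685 -0.088] 
tamper ((0.37366775668473196, 0.7859429394052526), 0.9635331824973777) 14.210286
key ((0.021296778731240806, 0.3085343403055063), 0.5381824679904514) 13.746425
[50. 32.] [  13    0   93   89 4273] [ 0.178 -0.596]
[482.  73.] [ 455   48   53   50 2037] [ 0.537 -0.097]
[281. 181.] [273 162  18  41 480] [ 0.556 -0.378]
[ 18. 231.] [  0 201  31  68 676] [ 0.401 -0.884]
[  4. 254.] [  0 226  13  57 389] [ 0.409 -0.993]
[458. 242.] [442 233  44  16 382] [ 0.731 -0.207]
[376. 289.] [ 331  281   89   20 1307] [ 0.743 -0.335]
```

Tamper and key match their starting places in the side view to under a pixel. The tins are within about 6 mm of their rings, the tongue is seated and the arm is clear, so I hand the job in.

```bash
python3 -c "
from h import *
print(ctrl.close_job())"
```

```text
the job is handed in; nothing more can be done
None
```

I handed the job in at about 66 s of robot time and got no verdict back. All five tins are within about 6 mm of their rings, including one that was knocked aside and put back. The tray was pressed flush, the cam is turned to its stop, and the tamper and key are back in place.

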